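# Deal the electrode cards to the patient trays

## Robot

A 6-joint arm with a two-finger parallel gripper is mounted at the origin on the work surface. World frame = base frame: x ahead of the robot, y to its left, z up, the work surface at z = 0. Lengths are in m, angles in rad, forces in N, time in s.
With the tool pointing down it reaches from about 0.25 to 0.725 m from the base axis. Payload 4 kg.
Tool frame: the origin (TCP) lies midway between the tips of the shut fingers; the grasp point (between the pads) lies bot.pinch_z behind it (bot.pinch_z is the distance from the TCP to the grasp point, in m); z points along the fingers, y is the direction in which the jaws open and shut (so a half turn about z gives the same grasp; the last joint's range is limited). The gripper opens to 85 mm and grips with 20 to 120 N. Pads are 22 mm wide; open, the fingers measure 114 mm over their backs; the gripper's body (76 mm by 85 mm) begins 54 mm behind the grasp point. The pads swing forward as they close: fully open they stand 13 mm farther back than shut.
Start: joints at [1.263, 0.241, 0.005, 1.335, 0, 1.571], TCP at [0.151, 0.477, 0.231] pointing down, gripper open.
Joint ranges: [-2.72, 2.72], [-1.05, 1.87], [-1.09, 1.28], [-1.99, 2.15], [-1.42, 1.44], [-3.14, 3.14]. Speed limits (rad/s): [2.79, 2.79, 3.14, 3.14, 3.14, 3.14].

## Interface

Orientations are given as a unit quaternion [x, y, z, w].
In Python, from workcell import bot gives the robot as it stands. The module is installed in compiled form; this text tells all that it offers.
- The arm moves only by the tool move_arm, never from a script. Its argument "series" is a list that holds one entry, the list of rows, each a list of 7 numbers: the shift along the world's x, y, z in cm, then the turn, a rotation vector about the world's x, y, z in degrees, then the opening, from 0 (shut) to 1 (fully open). A call has exactly 5 rows; each row shifts and turns the pose as measured when the row begins; what a row does not reach is not made up. A row lasts 1/10 s, in which the tool goes at most 50 mm and 8.59 degrees, less where a joint would pass 70% of its speed; a pose out of reach is approached as far as the arm can. A call with a gripper value outside its range is refused whole. The fingers move at their own pace and stop on an object; the grip force is fixed at half the most. Time passes only in rows, so rows that do not move let the fingers close, or fill a call up. It gives the time, the measured TCP pose, the force and the opening at its end, in the units of the state.
- bot.get_obs(): the state, without advancing time (a new reading comes with each control period).
- bot.camera(name): name is "scene" or "top" or "wrist"; returns (picture, depth): 420x560x3 uint8, red, green, blue; 420x560 float32, m along the optical axis (not along the pixel's ray), 0 where there is no reading.
- bot.camera_info(name): a dict with "vfov" (degrees; the focal length in pixels is half the picture's height over the tangent of half this angle, whatever the lens; pixels are square), "cx", "cy" (the principal point, pixels), "cam_to_world" (4x4, takes a point from camera to world coordinates); the wrist camera has in their place "tool_from_camera" (4x4, takes a point from camera to tool coordinates, whose origin is the TCP and whose axes are the flange's). Camera axes: x right, y down, z forward; pixel columns grow to the right and rows downward; lengths in m; the calibration is good to about 2 mm. The wrist camera is an equidistant fisheye: a pixel r from the principal point sees the ray r / f radians off the axis. A picture is of the moment at which its call begins: read the wrist's pose just before it. camera_info takes no time and is no camera call.
- bot.job_done(): hands the job in, once; it reports no verdict.
Trained networks look in the newest picture that a camera, given by its name, has taken for a name from the list of things; names that differ only in an ending like _2 or _b are one class to them, and where a whole thing is asked for, a point or a joint stands for the part that bears it (a point fixed in the world has none). Each returns a list of dicts, best first, with "confidence" (0 to 1); they miss things now and then, are a little off and sometimes report something else, mostly with a low value. They report only what shows in the picture. A call takes as long as a camera call. They do not tell look-alikes from the thing itself.
- bot.find_in(camera, target): "at" ([x, y, z] in m, in world coordinates, good to about 4 mm: the middle of the surface that is visible of it).
The state is a dict: "clock": time; "joint_pos": joint angles; "joint_vel": joint speeds; "tau": joint torques, N m; "eef_pos": TCP position; "tool_rot": TCP orientation; "ft_force": force on the tool from outside, world axes, zero at the start; "ft_torque": the same for the moment, N m; "grip_width": finger opening in m.
Only numpy, scipy, OpenCV 4.12 (cv2) and the standard library are available. Lean on these libraries where they do the work, as an engineer would, in place of code of your own. Each camera call takes 0.05 s, during which the arm holds its last target.

## Task

Finish setting out the three patient trays so that every tray holds one electrode card, lying flat on the tray's floor: one tray already has its card, which stays there, and the other two are still empty. The cards on the riser lie too flat and too tightly packed to be picked up where they are, so slide each one forward over the riser's open front edge until it sticks out enough to be pinched by its long sides, then carry it to an empty tray. Set the cards down rather than dropping them, let none fall off the riser, and leave all the other things on the riser and table where they are.

Things in the scene. Friction and masses are not known exactly. Their poses are not given: they have to be found in the camera images.
- riser: Grey sheet-metal raised shelf on the left, fixed, 190 mm deep (its x), 264 wide (its y), flat top 90 mm above the table, slab 12 thick. Origin: centre of its footprint, on the table. Its front edge (at its own -x, 95 mm from the origin, towards the robot) is open, and what stands in front of it is lower than its top; the other three sides carry a lip 4 mm thick, 15 high. Cards rest on it.
- card1_mid (a point): One of three identical rigid white plastic cards, 110 mm long (its x), 50 wide (its y), 4 thick, 35 g, flat grey electrodes on top (under 1 mm). The point is the middle of the plate; z is up. One card starts in a tray; two lie flat on the riser, long side front to back, 10 to 45 mm back from its front edge, 8 to 16 mm from their neighbours, over 35 mm clear behind. They slide freely and balance at the middle.
- card2_mid (a point): One of three identical rigid white plastic cards, 110 mm long (its x), 50 wide (its y), 4 thick, 35 g, flat grey electrodes on top (under 1 mm). The point is the middle of the plate; z is up. One card starts in a tray; two lie flat on the riser, long side front to back, 10 to 45 mm back from its front edge, 8 to 16 mm from their neighbours, over 35 mm clear behind. They slide freely and balance at the middle.
- card3_mid (a point): One of three identical rigid white plastic cards, 110 mm long (its x), 50 wide (its y), 4 thick, 35 g, flat grey electrodes on top (under 1 mm). The point is the middle of the plate; z is up. One card starts in a tray; two lie flat on the riser, long side front to back, 10 to 45 mm back from its front edge, 8 to 16 mm from their neighbours, over 35 mm clear behind. They slide freely and balance at the middle.
- tray1: One of three identical low stainless patient trays, 150 mm long (its x), 130 mm wide (its y), 18 mm high, walls and floor 3 mm thick, loose on the table, about 450 g. Origin: centre of its underside.
- tray2: One of three identical low stainless patient trays, 150 mm long (its x), 130 mm wide (its y), 18 mm high, walls and floor 3 mm thick, loose on the table, about 450 g. Origin: centre of its underside.
- tray3: One of three identical low stainless patient trays, 150 mm long (its x), 130 mm wide (its y), 18 mm high, walls and floor 3 mm thick, loose on the table, about 450 g. Origin: centre of its underside.
- clip_case: Closed grey plastic case, 104 (its x) x 48 x 28 mm high, lying beside the cards on the riser. Bystander. Origin: centre of its underside.
- gel_carton: Closed white carton, 100 (its x) x 47 x 36 mm high, lying beside the cards on the riser. Bystander. Origin: centre of its underside.
- carton: Closed swab carton, 85 x 95 x 55 mm high, standing among the trays. Bystander. Origin: centre of its underside.
- saline: Tall bottle, 62 mm across, 185 mm high, standing at the back between riser and trays. Bystander. Origin: centre of its underside.
- prep_bottle: White pump bottle, 58 mm across, 125 mm high, standing on the table left of the riser. Bystander. Origin: centre of its underside.
- cup: Clear plastic cup turned upside down, 72 mm across, 65 mm high, on the table before the riser. Bystander. Origin: centre of its underside.
- tape_roll: Roll of paper tape lying flat, 72 mm across, 25 mm high, on the table before the riser. Bystander. Origin: centre of its underside.
- reflex_hammer: Reflex hammer lying on the table, 190 mm long (its x), 50 mm wide at the rubber head, 18 mm high. Bystander. Origin: on the table under its middle.
Things that resemble listed ones, but are neither listed nor needed, are in the scene too. Leave any turquoise look-alike of the part that bears card2_mid alone.

How it is judged:
On the way, in this order (a step that is already met when the one before it is completed fails the run):
1. a card lies on the riser, sticking out at least 20 mm over its front edge (((x of card1_mid in the frame of riser between -0.098 and -0.06 m and y of card1_mid in the frame of riser between -0.12 and 0.12 m and height (world z) of card1_mid between 0.0895 and 0.0945 m and angle between card1_mid's own z axis and vertical below 0.05 rad) or (x of card2_mid in the frame of riser between -0.098 and -0.06 m and y of card2_mid in the frame of riser between -0.12 and 0.12 m and height (world z) of card2_mid between 0.0895 and 0.0945 m and angle between card2_mid's own z axis and vertical below 0.05 rad))), for 0.2 s.
2. a card from the riser lies flat in one of the trays that was empty (((x of card1_mid in the frame of tray1 between -0.05 and 0.05 m and y of card1_mid in the frame of tray1 between -0.05 and 0.05 m and z of card1_mid in the frame of tray1 below 0.009 m and angle between card1_mid's own z axis and vertical below 0.07 rad and linear speed of card1 below 0.02 m/s) or (x of card1_mid in the frame of tray2 between -0.05 and 0.05 m and y of card1_mid in the frame of tray2 between -0.05 and 0.05 m and z of card1_mid in the frame of tray2 below 0.009 m and angle between card1_mid's own z axis and vertical below 0.07 rad and linear speed of card1 below 0.02 m/s) or (x of card2_mid in the frame of tray1 between -0.05 and 0.05 m and y of card2_mid in the frame of tray1 between -0.05 and 0.05 m and z of card2_mid in the frame of tray1 below 0.009 m and angle between card2_mid's own z axis and vertical below 0.07 rad and linear speed of card2 below 0.02 m/s) or (x of card2_mid in the frame of tray2 between -0.05 and 0.05 m and y of card2_mid in the frame of tray2 between -0.05 and 0.05 m and z of card2_mid in the frame of tray2 below 0.009 m and angle between card2_mid's own z axis and vertical below 0.07 rad and linear speed of card2 below 0.02 m/s))), for 0.2 s.
At the end, for the whole second after the job is handed in: The two trays that were empty hold one card each and the third still holds its own, each card lying flat on the tray's floor (card's middle within 50 mm of the tray's middle along each side, tilt under 4 degrees, at rest), the robot clear of everything (((x of card1_mid in the frame of tray1 between -0.05 and 0.05 m and y of card1_mid in the frame of tray1 between -0.05 and 0.05 m and z of card1_mid in the frame of tray1 below 0.009 m and angle between card1_mid's own z axis and vertical below 0.07 rad and linear speed of card1 below 0.02 m/s) or (x of card2_mid in the frame of tray1 between -0.05 and 0.05 m and y of card2_mid in the frame of tray1 between -0.05 and 0.05 m and z of card2_mid in the frame of tray1 below 0.009 m and angle between card2_mid's own z axis and vertical below 0.07 rad and linear speed of card2 below 0.02 m/s)) and ((x of card1_mid in the frame of tray2 between -0.05 and 0.05 m and y of card1_mid in the frame of tray2 between -0.05 and 0.05 m and z of card1_mid in the frame of tray2 below 0.009 m and angle between card1_mid's own z axis and vertical below 0.07 rad and linear speed of card1 below 0.02 m/s) or (x of card2_mid in the frame of tray2 between -0.05 and 0.05 m and y of card2_mid in the frame of tray2 between -0.05 and 0.05 m and z of card2_mid in the frame of tray2 below 0.009 m and angle between card2_mid's own z axis and vertical below 0.07 rad and linear speed of card2 below 0.02 m/s)) and x of card3_mid in the frame of tray3 between -0.05 and 0.05 m and y of card3_mid in the frame of tray3 between -0.05 and 0.05 m and z of card3_mid in the frame of tray3 below 0.009 m and angle between card3_mid's own z axis and vertical below 0.07 rad and linear speed of card3 below 0.02 m/s); the robot touches nothing.
It fails at once if a card is dropped or falls (let go and moving faster than 0.8 m/s, a fall of about 35 mm) ((contact force between card1 and the fingers below 0.02 N and linear speed of card1 above 0.8 m/s) or (contact force between card2 and the fingers below 0.02 N and linear speed of card2 above 0.8 m/s) or (contact force between card3 and the fingers below 0.02 N and linear speed of card3 above 0.8 m/s)).
It fails at once if another thing is shifted by more than 20 mm or knocked over (distance of any of clip_case, gel_carton, carton, saline, prep_bottle, cup, tape_roll, reflex_hammer from where it was at the start of the episode above 0.02 m).
It also fails if it takes over 69 s, if anything falls off the work surface, if the arm or the gripper's body presses on something with over 40 N, if the wrist force passes 120 N, or if a joint passes its speed limit or range.

## Working session

There is one attempt and no reset: what is moved stays moved. The work goes in short steps, Python scripts to look and compute and a tool call to move; the robot and the scene stay as the last step left them, time stands still between calls to the robot, and variables do not carry over. Pictures are saved under pics/ and viewed, and the job is handed in when it is done.

Besides the shell and the picture viewer there is one more tool, called after ">>>" as name(argument=value, ...), one argument or row to a line, values as JSON. move_arm: Moves the arm, as the interface text tells. Its arguments: {"type":"object","properties":{"series":{"type":"array","items":{"type":"array","items":{"type":"array","items":{"type":"number"}}}}},"required":["series"]}

```bash
mkdir -p pics; python3 - <<'E'
from workcell import bot
import cv2,numpy as np
o=bot.get_obs();print({k:np.round(v,3).tolist() for k,v in o.items()}, bot.pinch_z)
for c in ["scene","top"]:
    p,d=bot.camera(c);cv2.imwrite(f"pics/{c}0.png",p[:,:,::-1]);np.save(f"pics/{c}0d.npy",d)
    i=bot.camera_info(c);print(c,i)
for n in ["card1_mid","tray1","riser","clip_case","gel_carton","carton","saline","cup","tape_roll","reflex_hammer","prep_bottle"]:
    print(n,[(np.round(r["at"],3).tolist(),round(r["confidence"],2)) for r in bot.find_in("top",n)])
E
```

```text
{'clock': 0.0, 'joint_pos': [1.263, 0.241, 0.004, 1.335, -0.0, 1.571], 'joint_vel': [-0.002, -0.002, -0.002, 0.001, -0.0, 0.001], 'tau': [0.0, -37.232, 25.241, 0.017, 0.0, -0.0], 'eef_pos': [0.151, 0.476, 0.23], 'tool_rot': [0.153, 0.988, -0.001, -0.0], 'ft_force': [-0.102, 0.075, -0.115], 'ft_torque': [-0.039, 0.008, -0.011], 'grip_width': 0.085} 0.0187
scene {'vfov': 44.25917496127235, 'cx': 284.0802778117184, 'cy': 209.39193445757448, 'cam_to_world': array([[ 0.80677384,  0.48176679, -0.34207708,  1.03117829],
       [ 0.59083935, -0.6626741 ,  0.4601868 , -0.73826394],
       [-0.0049829 , -0.57337927, -0.81927491,  1.35499454],
       [ 0.        ,  0.        ,  0.        ,  1.        ]])}
top {'vfov': 45.26057419540693, 'cx': 283.467664701161, 'cy': 209.011900927083, 'cam_to_world': array([[-0.01284388, -0.99224883,  0.12360139,  0.3457256 ],
       [-0.99979257,  0.01078971, -0.01727446,  0.00598106],
       [ 0.01580694, -0.12379762, -0.99218158,  1.39617414],
       [ 0.        ,  0.        ,  0.        ,  1.        ]])}
card1_mid [([0.577, 0.159, 0.098], 0.7)]
tray1 [([0.479, -0.129, 0.002], 0.72), ([0.653, -0.292, 0.003], 0.72), ([0.466, -0.294, 0.003], 0.62)]
riser [([0.592, 0.2, 0.091], 0.81), ([0.534, -0.438, 0.017], 0.4)]
clip_case [([0.519, 0.263, 0.118], 0.75)]
gel_carton [([0.547, 0.211, 0.125], 0.75), ([0.577, 0.16, 0.098], 0.45)]
carton [([0.646, -0.128, 0.057], 0.86)]
saline [([0.742, -0.014, 0.121], 0.74)]
cup [([0.384, 0.017, 0.065], 0.82), ([0.476, -0.133, -0.002], 0.57), ([0.592, 0.2, 0.088], 0.41), ([0.546, 0.212, 0.126], 0.41)]
tape_roll [([0.371, 0.241, 0.024], 0.66)]
reflex_hammer [([0.53, -0.437, 0.017], 0.73)]
prep_bottle [([0.436, 0.4, 0.076], 0.95)]
```

View pics/scene0.png

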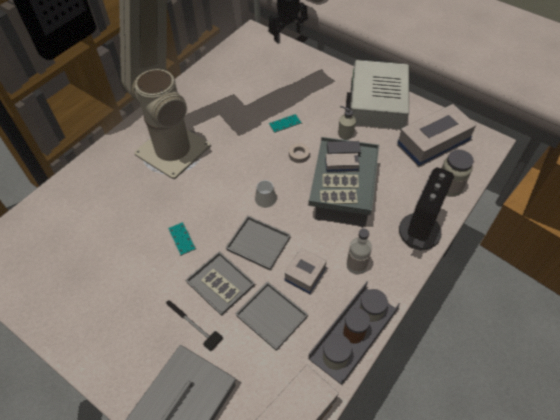

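View pics/top0.png

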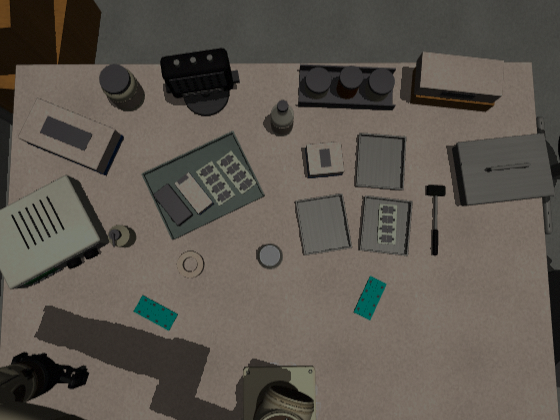

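```bash
python3 - <<'E'
import cv2
a=cv2.imread("pics/top0.png")[70:260,100:330];cv2.imwrite("pics/crop1.png",cv2.resize(a,None,fx=3.4,fy=3.1,interpolation=cv2.INTER_CUBIC))
E
```

```text
(no output)
```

View pics/crop1.png

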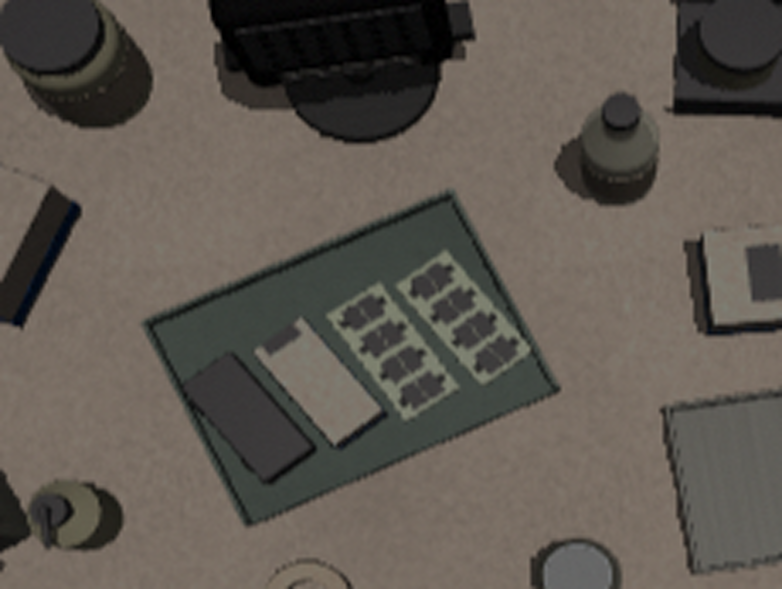

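The scene: two white cards on the riser at about top px (217,183) and (237,172). The empty trays are at (322,224) and (380,161), and the tray with a card is at (386,225). The turquoise look-alikes on the table at (155,312) and (370,298) stay untouched. Next I measure precisely.

```bash
cat > h.py <<'E'
import numpy as np,cv2
from workcell import bot
def ray(cam,uv,z):
    i=bot.camera_info(cam);f=210/np.tan(np.radians(i["vfov"]/2));T=i["cam_to_world"]
    uv=np.atleast_2d(uv).astype(float)
    r=np.c_[(uv[:,0]-i["cx"])/f,(uv[:,1]-i["cy"])/f,np.ones(len(uv))]@T[:3,:3].T
    s=(z-T[2,3])/r[:,2];return T[:3,3]+s[:,None]*r
def cloud(cam,d):
    i=bot.camera_info(cam);f=210/np.tan(np.radians(i["vfov"]/2));T=i["cam_to_world"]
    v,u=np.mgrid[:420,:560]
    P=np.stack([(u-i["cx"])/f*d,(v-i["cy"])/f*d,d],-1)
    return P@T[:3,:3].T+T[:3,3]
def rect(pts):
    (c,s,a)=cv2.minAreaRect((pts[:,:2]*1000).astype(np.float32))
    if s[0]<s[1]: a+=90;s=s[::-1]
    return np.round(c,1),np.round(s,1),round((a+90)%180-90,1)
E
python3 - <<'E'
from h import *
p=cv2.imread("pics/top0.png");d=np.load("pics/top0d.npy")
P=cloud("top",d)
rc=ray("top",[(142.6,174.5),(233.2,132.3),(263.8,195.2),(172.9,238.4)],0.095);print("riser corners BL BR FR FL",np.round(rc,3).tolist())
c=rc[:,:2]; print(np.linalg.norm(np.roll(c,-1,0)-c,axis=1), c.mean(0), np.degrees(np.arctan2(*(c[1]-c[2])[::-1])),np.degrees(np.arctan2(*(c[0]-c[3])[::-1])),np.degrees(np.arctan2(*(c[0]-c[1])[::-1])),np.degrees(np.arctan2(*(c[3]-c[2])[::-1])))
# cards / boxes
g=p.astype(int);hsv=cv2.cvtColor(p,cv2.COLOR_BGR2HSV)
print("px",p[183,210],p[160,215],p[195,200],p[170,300])
for seeds in [(206,167),(227,155),(195,195),(172,203)]: print(seeds,p[seeds[1],seeds[0]],np.round(P[seeds[1],seeds[0]],3))
m=(p.min(2)>95).astype(np.uint8);m[:, :140]=0;m[:,270:]=0;m[:140]=0;m[215:]=0
m=cv2.morphologyEx(m,cv2.MORPH_CLOSE,np.ones((3,3)))
n,l,s,_=cv2.connectedComponentsWithStats(m)
for k in range(1,n):
    if s[k,4]>80:
        v,u=np.where(l==k);zz=np.median(P[v,u,2]);print(k,s[k],zz,rect(ray("top",np.c_[u,v],0.094)))
v=P[...,2]
for n_,lo,hi,(x0,x1,y0,y1) in [("gel",.11,.14,(.45,.68,.1,.32))]:
    q=(v>lo)&(v<hi)&(P[...,0]>x0)&(P[...,0]<x1)&(P[...,1]>y0)&(P[...,1]<y1)
    nn,l,s,_=cv2.connectedComponentsWithStats(q.astype(np.uint8))
    for k in range(1,nn):
        if s[k,4]>60: print(n_,np.median(v[l==k]),rect(P[l==k]))
q=(P[...,2]>.081)&(P[...,2]<.11)&(P[...,0]>.4)&(P[...,0]<.75)&(P[...,1]>.03)&(P[...,1]<.37)
print("riser",rect(P[q]))
for nm,x0,x1,y0,y1 in [("tA",300,348,192,258),("tB",354,406,130,190),("tC",358,414,193,258)]:
    w=P[y0:y1,x0:x1];q=(w[...,2]>.009)&(w[...,2]<.03)
    print(nm,q.sum(),rect(w[q]))
E
```

```text
riser corners BL BR FR FL [[0.603, 0.35, 0.095], [0.714, 0.114, 0.095], [0.545, 0.034, 0.095], [0.435, 0.269, 0.095]]
[0.26142889 0.18716964 0.25940634 0.18672533] [0.5740414  0.19190668] 25.19548510968141 25.816199700853584 115.20768289579915 115.10722260983643
px [59 58 62] [65 70 63] [106 117 124] [102 113 124]
(206, 167) [58 58 59] [0.622 0.186 0.091]
(227, 155) [77 84 85] [0.652 0.13  0.1  ]
(195, 195) [106 118 123] [0.543 0.209 0.125]
(172, 203) [57 56 58] [0.523 0.268 0.119]
1 [ 140  140   70   75 1609] -0.001682480705124556 (array([596.4, 269.5]), array([196.7, 181.6]), -0.5)
2 [ 229  140   41   75 1436] -0.0015935337872459154 (array([594.4,  72.1]), array([197.3, 103.9]), -0.5)
3 [217 151  36  42 300] 0.09220866672690475 (array([607.4, 107.3]), array([107.6,  49.2]), 37.8)
4 [197 162  38  43 330] 0.09229886036469115 (array([578.8, 161.6]), array([108.9,  49.6]), 34.2)
6 [175 173  37  40 601] 0.12449906877912076 (array([554.6, 218.7]), array([98.8, 45.4]), 38.4)
gel 0.12440210519788097 (array([548. , 213.8]), array([101.3,  47.1]), 38.3)
gel 0.11635816031334989 (array([519.7, 268.9]), array([105.6,  50.1]), 38.3)
riser (array([574. , 193.7]), array([264.8, 191.9]), -64.7)
tA 296 (array([ 474.4, -126.8]), array([153.6, 134.2]), 8.4)
tB 416 (array([ 649.9, -292.5]), array([155.4, 133.9]), -5.0)
tC 512 (array([ 468.8, -299.7]), array([153.7, 134.2]), -7.4)
```

Riser: yaw about 25.3°, centre (0.574, 0.193). The cards, yawed about 37°, are B at (0.579, 0.162) and A at (0.607, 0.107). I'll take B first: sliding it along its own axis keeps the gaps to its neighbours. First I move above B.

>>> move_arm(
  series=[
    [[2.8,-2.1,0,0,0,-8.3,0],[2.8,-2.1,0,0,0,-8.3,0],[2.8,-2.1,0,0,0,-8.3,0],[2.8,-2.1,0,0,0,-8.3,0],[2.8,-2.1,0,0,0,-8.3,0]],
  ],
)

```text
clock: 1.15
eef_pos: [0.2923, 0.371, 0.2314]
tool_rot: [0.501, 0.865, 0.001, -0.0]
ft_force: [0.7, 0.5, 0.1]
grip_width: 0.0125
```

>>> move_arm(
  series=[
    [[2.8,-2.1,0,0,0,-8.3,0],[2.8,-2.1,0,0,0,-8.3,0],[2.8,-2.1,0,0,0,-8.3,0],[2.8,-2.1,0,0,0,-8.3,0],[2.8,-2.1,0,0,0,-8.3,0]],
  ],
)

```text
clock: 1.65
eef_pos: [0.4377, 0.2611, 0.2323]
tool_rot: [0.783, 0.622, 0.002, 0.001]
ft_force: [-0.2, 0.4, 0.2]
grip_width: 0.0
```

>>> move_arm(
  series=[
    [[2.8,-2.1,0,0,0,-8.3,0],[2.8,-2.1,0,0,0,-8.3,0],[2.8,-2.1,0,0,0,-8.3,0],[2.8,-2.1,0,0,0,-8.3,0],[2.8,-2.1,0,0,0,-8.3,0]],
  ],
)

```text
clock: 2.15
eef_pos: [0.5833, 0.1507, 0.2327]
tool_rot: [0.957, 0.291, 0.003, 0.001]
ft_force: [0.4, 1.2, 0.4]
grip_width: -0.0002
```

```bash
cat >> h.py <<'E'
from scipy.spatial.transform import Rotation as R
def st():
    o=bot.get_obs();Rm=R.from_quat(o["tool_rot"]).as_matrix()
    print("t",round(float(o["clock"]),2),"tcp",np.round(o["eef_pos"],4).tolist(),"jawyaw",round(float(np.degrees(np.arctan2(Rm[1,1],Rm[0,1]))),1),"zax",np.round(Rm[:,2],3).tolist(),"F",np.round(o["ft_force"],1).tolist(),"w",round(float(o["grip_width"]),4),"j6",np.round(o["joint_pos"][5],2));return o,Rm
def wcloud(o,Rm,d):
    i=bot.camera_info("wrist");f=210/np.tan(np.radians(i["vfov"]/2));T=i["tool_from_camera"]
    v,u=np.mgrid[:420,:560];dx=u-i["cx"];dy=v-i["cy"];r=np.hypot(dx,dy)+1e-9;t=r/f
    k=np.where(t<1.5,np.tan(np.minimum(t,1.5)),np.nan)/r
    P=np.stack([dx*k*d,dy*k*d,d],-1)
    return (P@T[:3,:3].T+T[:3,3])@Rm.T+o["eef_pos"]
def wrist(name):
    o,Rm=st();p,d=bot.camera("wrist");cv2.imwrite(f"pics/{name}.png",p[:,:,::-1]);P=wcloud(o,Rm,d);np.save(f"pics/{name}P.npy",P);return p,P
E
python3 -c "
from h import *
wrist('w1');print(bot.camera_info('wrist'))"
```

```text
t 2.15 tcp [0.5833, 0.1507, 0.2327] jawyaw -56.1 zax [0.006, -0.001, -1.0] F [0.4, 1.2, 0.4] w -0.0002 j6 2.8
{'vfov': 65.70646984690485, 'cx': 281.0070144723657, 'cy': 209.21331685650506, 'tool_from_camera': array([[ 1.17718900e-03, -9.58702369e-01, -2.84408830e-01,
         7.13050518e-02],
       [ 9.99998905e-01,  8.73394799e-04,  1.19497713e-03,
        -3.84441060e-04],
       [-8.97226209e-04, -2.84409925e-01,  9.58702347e-01,
        -1.42629507e-01],
       [ 0.00000000e+00,  0.00000000e+00,  0.00000000e+00,
         1.00000000e+00]])}
```

View pics/w1.png

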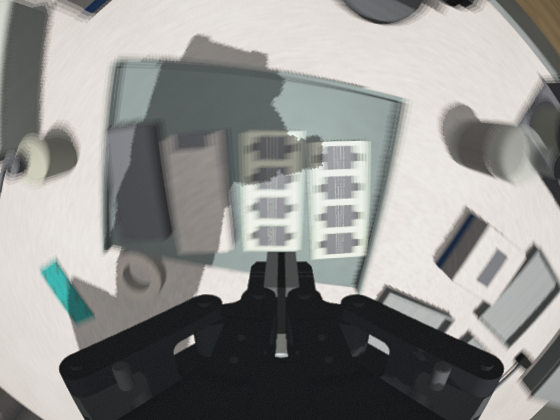

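The wrist view, still slightly motion-blurred, shows cards B at px (272,190) and A at (340,198), with the gel carton and clip case on the left. I'll take a settled picture and fit rectangles.

```bash
cat > fit.py <<'E'
from h import *
def cards(p,P,z=(.085,.1)):
    # regard ray at z=.094
    hsv=cv2.cvtColor(p[:,:,::-1].copy(),cv2.COLOR_BGR2HSV)
    return hsv
E
python3 - <<'E'
from h import *
p,P=wrist('w2')
for n in ["card1_mid","riser"]: print(n,[(np.round(r["at"],3).tolist(),round(r["confidence"],2)) for r in bot.find_in("wrist",n)])
print(np.median(P[180:200,300:306].reshape(-1,3),0))
for uv in [(262,208),(293,150),(330,225),(250,235),(305,240),(300,90),(215,200)]: print(uv,p[uv[1],uv[0]],np.round(P[uv[1],uv[0]],4))
c=cv2.resize(p[100:270,220:390,::-1],None,fx=3.5,fy=3.5,interpolation=cv2.INTER_CUBIC);cv2.imwrite("pics/w2c.png",c)
E
```

```text
t 2.2 tcp [0.5876, 0.1469, 0.2319] jawyaw -56.6 zax [0.01, -0.004, -1.0] F [4.4, -1.0, 1.1] w -0.0001 j6 2.81
card1_mid [([0.585, 0.166, 0.092], 0.55)]
riser [([0.62, 0.199, 0.093], 0.63)]
[0.60458083 0.13414719 0.09424523]
(262, 208) [164 166 167] [0.5705 0.1548 0.094 ]
(293, 150) [91 99 96] [0.6289 0.1602 0.0902]
(330, 225) [174 178 175] [0.5913 0.0942 0.0952]
(250, 235) [142 143 147] [0.5427 0.1502 0.0945]
(305, 240) [238 241 233] [0.5663 0.1048 0.094 ]
(300, 90) [156 170 167] [0.6762 0.1845 0.0901]
(215, 200) [81 79 77] [0.5612 0.1939 0.1176]
```

View pics/w2c.png

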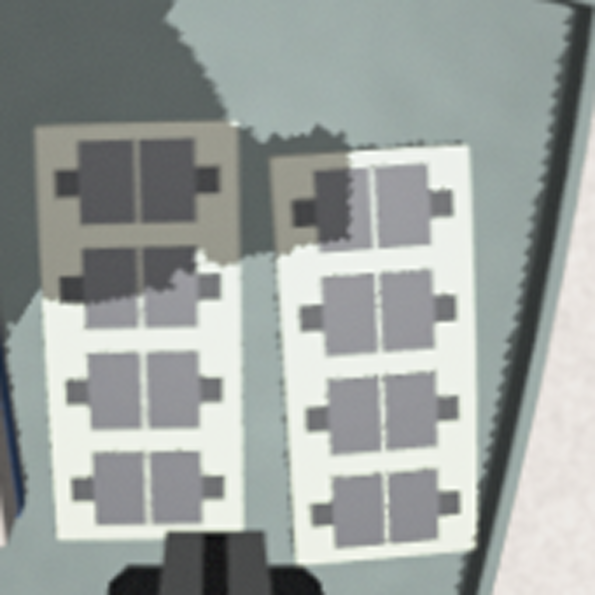

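```bash
cat >> h.py <<'E'
def wray(o,Rm,uv,z):
    i=bot.camera_info("wrist");f=210/np.tan(np.radians(i["vfov"]/2));T=i["tool_from_camera"]
    uv=np.atleast_2d(uv).astype(float);dx=uv[:,0]-i["cx"];dy=uv[:,1]-i["cy"];r=np.hypot(dx,dy);t=r/f
    D=np.c_[dx/r*np.sin(t),dy/r*np.sin(t),np.cos(t)]@T[:3,:3].T@Rm.T
    C=T[:3,3]@Rm.T+o["eef_pos"]
    return C+((z-C[2])/D[:,2])[:,None]*D
YR=25.3;RC=np.array([.574,.193])
def inr(xy):
    c,s=np.cos(np.radians(YR)),np.sin(np.radians(YR));return (np.atleast_2d(xy)[:,:2]-RC)@np.array([[c,-s],[s,c]])
def quad(Q):
    Q=Q[:,:2];a=Q[0]-Q[3];b=Q[1]-Q[2];ang=lambda v:round(float(np.degrees(np.arctan2(v[1],v[0]))),1)
    print("c",np.round(Q.mean(0),4),"len",np.round([np.linalg.norm(a),np.linalg.norm(b)],4),"wid",np.round([np.linalg.norm(Q[0]-Q[1]),np.linalg.norm(Q[3]-Q[2])],4),"yaw",ang(a),ang(b),"inriser",np.round(inr(Q.mean(0)),4))
E
python3 - <<'E'
from h import *
o=dict(eef_pos=np.array([.5876,.1469,.2319]));
o2,Rm=st();o["eef_pos"]=o["eef_pos"]
import numpy as np
# attitude at picture: yaw -56.6, z tilt
g=lambda L:np.array(L)/3.5+np.array([220,100])
for L in ([(36,127),(238,122),(243,530),(57,540)],[(270,158),(468,145),(476,550),(296,562)]):
    quad(wray(o,Rm,g(L),.094))
print(inr(wray(o,Rm,[(400,103)],.105)))
E
```

```text
t 2.35 tcp [0.5824, 0.1512, 0.232] jawyaw -55.8 zax [0.005, -0.001, -1.0] F [0.1, -0.4, -0.5] w 0.0004 j6 2.8
c [0.5777 0.1615] len [0.1103 0.1079] wid [0.0498 0.0505] yaw 35.0 35.3 inriser [[-0.0101 -0.03  ]]
c [0.6068 0.1073] len [0.1089 0.1104] wid [0.0499 0.0501] yaw 38.8 38.9 inriser [[-0.007  -0.0915]]
[[ 0.09363455 -0.13474899]]
```

B: centre (0.578, 0.1615), yaw ≈ 34.5°. A: centre (0.607, 0.107), yaw ≈ 38°. Sizes come out at 110x50, as they should. I descend onto B's middle with the fingers shut.

>>> move_arm(
  series=[
    [[0,0.6,-4,0,0,0,0],[0,0.6,-4,0,0,0,0],[0,0.1,-3,0,0,0,0],[0,0,-1.5,0,0,0,0],[0,0,0,0,0,0,0]],
  ],
)

```text
clock: 2.85
eef_pos: [0.5778, 0.1697, 0.1063]
tool_rot: [0.954, 0.3, 0.004, 0.0]
ft_force: [-0.8, 0.5, -0.7]
grip_width: 0.0001
```

```bash
python3 -c "
from h import *
wrist('w3')"
```

```text
t 2.85 tcp [0.5778, 0.1697, 0.1063] jawyaw -55.0 zax [0.008, 0.002, -1.0] F [-0.8, 0.5, -0.7] w 0.0001 j6 2.82
```

View pics/w3.png

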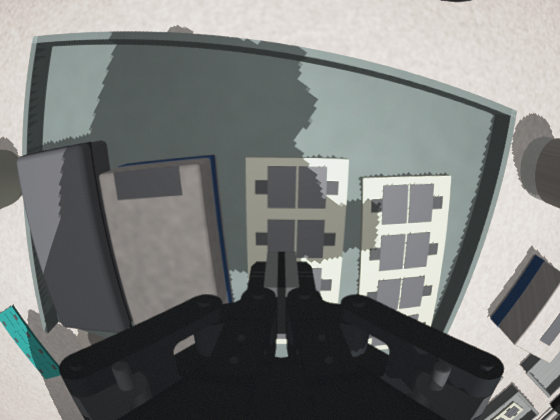

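The fingers stand over B, about 5 mm left of its midline. I correct that and come down until contact.

>>> move_arm(
  series=[
    [[0.3,-0.5,-0.5,0,0,0,0],[0.1,-0.1,-0.3,0,0,0,0],[0,0,-0.2,0,0,0,0],[0,0,-0.15,0,0,0,0],[0,0,-0.1,0,0,0,0]],
  ],
)

```text
clock: 3.4
eef_pos: [0.5854, 0.1654, 0.1]
tool_rot: [0.953, 0.302, 0.01, 0.0]
ft_force: [-0.1, 0.6, -0.3]
grip_width: -0.0001
```

>>> move_arm(
  series=[
    [[-0.2,-0.1,-0.3,0,0.5,0,0],[0,0,-0.2,0,0.5,0,0],[0,0,-0.2,0,0,0,0],[0,0,-0.2,0,0,0,0],[0,0,-0.1,0,0,0,0]],
  ],
)

```text
clock: 3.9
eef_pos: [0.5839, 0.1643, 0.0941]
tool_rot: [0.953, 0.301, 0.003, -0.003]
ft_force: [-1.9, 0.7, 1.9]
grip_width: -0.0001
```

```bash
python3 -c "
from h import *
st()"
```

```text
t 3.9 tcp [0.5839, 0.1643, 0.0941] jawyaw -54.9 zax [0.003, 0.007, -1.0] F [-1.9, 0.7, 1.9] w -0.0001 j6 2.8
```

Contact at z = 0.0941 with 1.9 N. I start dragging along the card's axis, pressing lightly.

>>> move_arm(
  series=[
    [[0,0,-0.1,0,0,0,0],[-0.3,-0.2,-0.1,0,0,0,0],[-0.4,-0.27,-0.1,0,0,0,0],[-0.4,-0.27,-0.1,0,0,0,0],[-0.4,-0.27,-0.1,0,0,0,0]],
  ],
)

```text
clock: 4.4
eef_pos: [0.575, 0.157, 0.0942]
tool_rot: [0.953, 0.302, 0.011, -0.004]
ft_force: [2.8, 2.1, 4.8]
grip_width: -0.0001
```

```bash
python3 -c "
from h import *
wrist('w4')"
```

```text
t 4.4 tcp [0.575, 0.157, 0.0942] jawyaw -54.8 zax [0.019, 0.014, -1.0] F [2.8, 2.1, 4.8] w -0.0001 j6 2.79
```

View pics/w4.png

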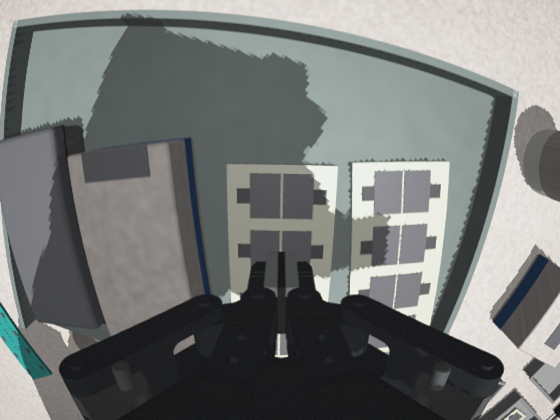

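B moved with the fingers: its rear edge dropped from above A's (px 157 against 175) to just below it (163 against 160). I continue.

>>> move_arm(
  series=[
    [[-0.5,-0.34,-0.1,-0.4,0.5,0,0],[-0.6,-0.41,-0.1,-0.2,0.3,0,0],[-0.6,-0.41,-0.1,-0.2,0.2,0,0],[-0.6,-0.41,-0.1,-0.2,0.2,0,0],[-0.6,-0.41,-0.1,0,0.2,0,0]],
  ],
)

```text
clock: 4.95
eef_pos: [0.5513, 0.1388, 0.0941]
tool_rot: [0.953, 0.302, 0.005, 0.001]
ft_force: [3.7, 2.0, 6.0]
grip_width: 0.0002
```

```bash
python3 -c "
from h import *
wrist('w5')"
```

```text
t 4.95 tcp [0.5513, 0.1388, 0.0941] jawyaw -54.8 zax [0.011, 0.002, -1.0] F [3.7, 2.0, 6.0] w 0.0002 j6 2.77
```

View pics/w5.png

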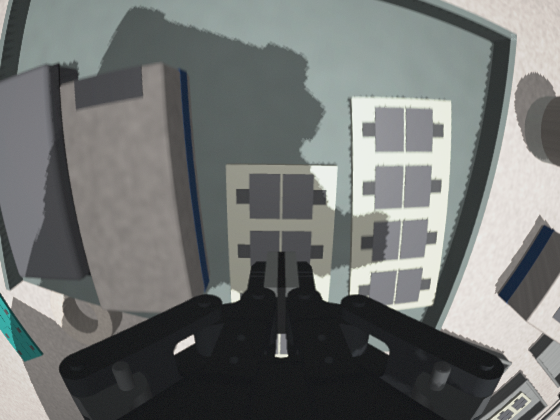

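The card rides without slip: its rear edge stays at row 163. One more stretch of about 30 mm.

>>> move_arm(
  series=[
    [[-0.6,-0.38,-0.1,0,0.3,0,0],[-0.6,-0.38,-0.1,0,0.3,0,0],[-0.6,-0.38,-0.1,0,0.2,0,0],[-0.6,-0.38,-0.1,0,0.2,0,0],[-0.2,-0.1,-0.05,0,0,0,0]],
  ],
)

```text
clock: 5.5
eef_pos: [0.5296, 0.1232, 0.0941]
tool_rot: [0.953, 0.302, 0.005, -0.002]
ft_force: [2.4, 1.1, 2.9]
grip_width: -0.0002
```

```bash
python3 -c "
from h import *
wrist('w6')
p,d=bot.camera('top');cv2.imwrite('pics/t6.png',cv2.resize(p[130:260,130:290,::-1],None,fx=4,fy=4,interpolation=cv2.INTER_CUBIC))"
```

```text
t 5.5 tcp [0.5296, 0.1232, 0.0941] jawyaw -54.8 zax [0.007, 0.007, -1.0] F [2.4, 1.1, 2.9] w -0.0002 j6 2.75
```

View pics/w6.png

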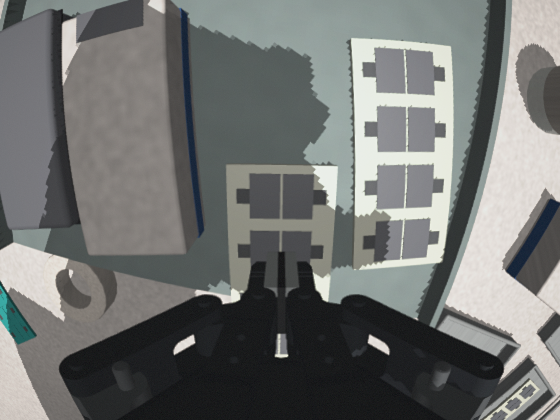

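View pics/t6.png

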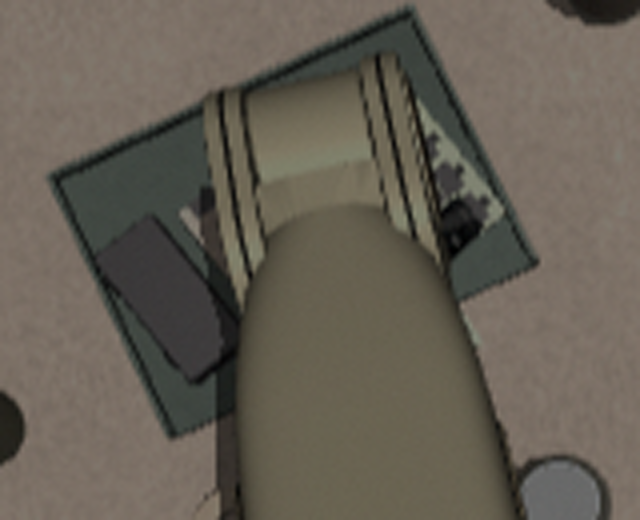

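Card B is now at about riser x' = -0.077, sticking out some 36 mm. I lift off, move ahead of the edge with the jaws partly open, and check.

>>> move_arm(
  series=[
    [[0,0,2,0,0,0,0],[0,0,4,0,0,0,0.2],[-1,-0.6,4,-0.4,0.4,0,0.78],[-1.5,-1,2,0,0,0,0.78],[-0.8,-0.5,0,0,0,0,0.78]],
  ],
)

```text
clock: 6.1
eef_pos: [0.485, 0.0975, 0.2089]
tool_rot: [0.953, 0.302, -0.015, 0.001]
ft_force: [0.5, 0.0, -0.6]
grip_width: 0.058
```

>>> move_arm(
  series=[
    [[0,0,0,0,0,0,0.78],[0,0,0,0,0,0,0.78],[0,0,0,0,0,0,0.78],[0,0,0,0,0,0,0.78],[0,0,0,0,0,0,0.78]],
  ],
)

```text
clock: 6.6
eef_pos: [0.4805, 0.0962, 0.2022]
tool_rot: [0.953, 0.302, -0.022, 0.001]
ft_force: [0.9, -0.2, 0.4]
grip_width: 0.0666
```

```bash
python3 -c "
from h import *
wrist('w7')
p,d=bot.camera('scene');cv2.imwrite('pics/s7.png',cv2.resize(p[120:240,240:420,::-1],None,fx=4,fy=4,interpolation=cv2.INTER_CUBIC))"
```

```text
t 6.6 tcp [0.4805, 0.0962, 0.2022] jawyaw -54.9 zax [-0.041, -0.015, -0.999] F [0.9, -0.2, 0.4] w 0.0666 j6 2.73
```

View pics/w7.png

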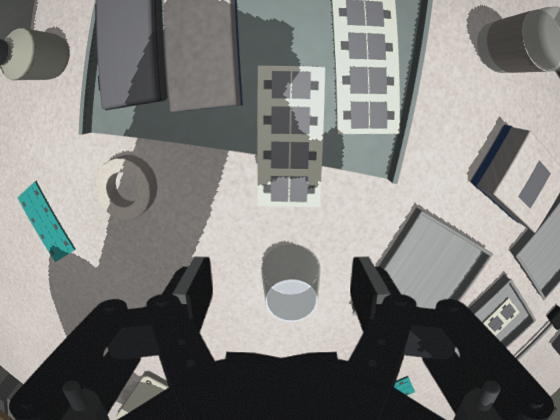

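View pics/s7.png

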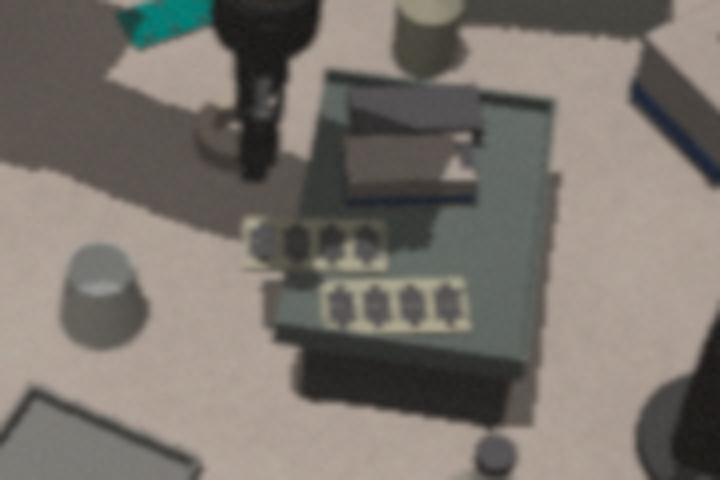

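Card B rests flat, overhanging the front edge: corners at about (258,66), (325,67), (322,206) and (258,206), with the edge crossing near row 178–186. I compute the grasp.

```bash
python3 - <<'E'
from h import *
o,Rm=st()
Q=wray(o,Rm,[(258,66),(325,67),(322,206),(258,206)],.094);quad(Q)
e=wray(o,Rm,[(232,152),(398,183),(345,172)],.09);print("edge pts",np.round(e,4).tolist(),inr(e))
E
```

```text
t 6.7 tcp [0.4806, 0.0961, 0.2024] jawyaw -54.9 zax [-0.041, -0.015, -0.999] F [0.9, -0.2, -0.8] w 0.0667 j6 2.73
c [0.5249 0.1198] len [0.1099 0.1094] wid [0.0499 0.0516] yaw 34.5 35.3 inriser [[-0.0757 -0.0452]]
edge pts [[0.4889, 0.1509, 0.09], [0.5474, 0.0261, 0.09], [0.5277, 0.0684, 0.09]] [[-0.09498665 -0.00170411]
 [-0.0953659  -0.13955542]
 [-0.09512751 -0.09281506]]
```

>>> move_arm(
  series=[
    [[0.5,0.1,-2.5,0.4,-1.2,0,0.78],[0.5,0,-3,0.3,-0.8,0,0.78],[0.1,0,-2.5,0.2,-0.4,0,0.78],[0,0,-1,0,0,0,0.78],[0,0,0,0,0,0,0.78]],
  ],
)

```text
clock: 7.2
eef_pos: [0.4936, 0.0979, 0.1106]
tool_rot: [0.953, 0.302, 0.003, -0.0]
ft_force: [0.1, 1.0, -0.7]
grip_width: 0.0662
```

```bash
python3 -c "
from h import *
wrist('w8')"
```

```text
t 7.2 tcp [0.4936, 0.0979, 0.1106] jawyaw -54.8 zax [0.006, 0.002, -1.0] F [0.1, 1.0, -0.7] w 0.0662 j6 2.72
```

View pics/w8.png

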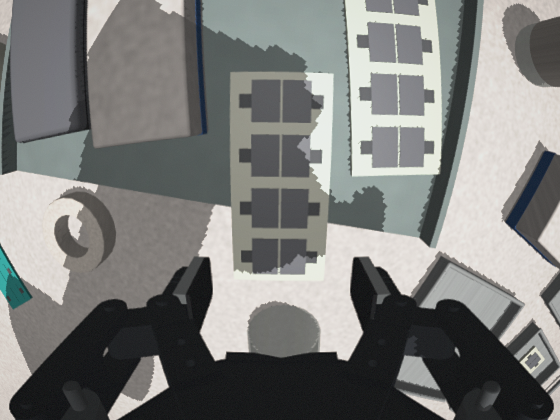

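The jaws straddle the card's midline (columns 212/352, card 233–327). I descend to z ≈ 0.083.

>>> move_arm(
  series=[
    [[-0.1,0,-1,0,0,0,0.78],[-0.1,-0.1,-0.9,0,0,0,0.78],[0,0,-0.4,0,0,0,0.78],[0,0,-0.3,0,0,0,0.78],[0,0,0,0,0,0,0.78]],
  ],
)

```text
clock: 7.75
eef_pos: [0.4948, 0.0977, 0.0868]
tool_rot: [0.953, 0.302, 0.007, 0.0]
ft_force: [-0.2, -0.5, 0.3]
grip_width: 0.0664
```

```bash
python3 -c "
from h import *
wrist('w9')"
```

```text
t 7.75 tcp [0.4948, 0.0977, 0.0868] jawyaw -54.8 zax [0.014, 0.004, -1.0] F [-0.2, -0.5, 0.3] w 0.0664 j6 2.72
```

View pics/w9.png

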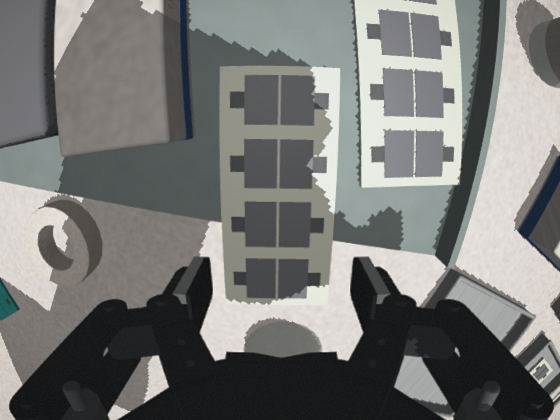

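>>> move_arm(
  series=[
    [[-0.3,0,-0.3,0,0.6,0,0.78],[-0.2,-0.1,-0.2,0,0.2,0,0.78],[0,0,-0.1,0,0,0,0.78],[0,0,0,0,0,0,0.65],[0,0,0,0,0,0,0.3]],
  ],
)

```text
clock: 8.3
eef_pos: [0.4901, 0.0967, 0.0815]
tool_rot: [0.953, 0.302, 0.001, -0.002]
ft_force: [-1.6, -0.1, 3.7]
grip_width: 0.0479
```

>>> move_arm(
  series=[
    [[0,0,0,0,0,0,0.3],[0,0,0,0,0,0,0.3],[0,0,0,0,0,0,0.3],[0,0,0,0,0,0,0.3],[0,0,0,0,0,0,0.3]],
  ],
)

```text
clock: 8.8
eef_pos: [0.4902, 0.0967, 0.0819]
tool_rot: [0.953, 0.302, 0.001, -0.002]
ft_force: [-0.5, -0.3, 0.0]
grip_width: 0.0478
```

```bash
python3 -c "
from h import *
wrist('w10')"
```

```text
t 8.8 tcp [0.4902, 0.0967, 0.0819] jawyaw -54.8 zax [0.001, 0.004, -1.0] F [-0.5, -0.3, 0.0] w 0.0478 j6 2.72
```

View pics/w10.png

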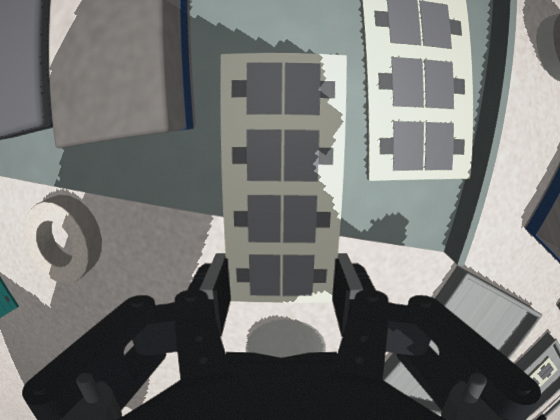

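The grip holds at 47.8 mm on the card's sides. I lift and carry it to the near empty tray, tray A at (0.474, -0.127), yaw 8.4°.

>>> move_arm(
  series=[
    [[0,0,0.7,0,0,0,0.3],[0,0,1.5,0,0,0,0.3],[0,0,2,0,0,0,0.3],[0,-0.5,2.5,0,0,0,0.3],[-0.2,-1.5,2,0,0,0,0.3]],
  ],
)

```text
clock: 9.35
eef_pos: [0.4854, 0.0771, 0.1694]
tool_rot: [0.953, 0.304, -0.003, -0.002]
ft_force: [1.0, 0.3, -0.0]
grip_width: 0.0479
```

>>> move_arm(
  series=[
    [[-0.6,-3,0,0,0,-3,0.3],[-0.8,-3,0,0,0,-4,0.3],[-0.8,-3,0,0,0,-4,0.3],[-0.8,-3,0,0,0,-4,0.3],[-0.8,-3,0,0,0,-4,0.3]],
  ],
)

```text
clock: 9.85
eef_pos: [0.4507, -0.0754, 0.1765]
tool_rot: [0.99, 0.139, 0.004, -0.001]
ft_force: [0.8, 0.0, -0.2]
grip_width: 0.0476
```

```bash
python3 -c "
from h import *
wrist('w11')"
```

```text
t 9.85 tcp [0.4507, -0.0754, 0.1765] jawyaw -74.0 zax [0.009, 0.003, -1.0] F [0.8, 0.0, -0.2] w 0.0476 j6 2.69
```

View pics/w11.png

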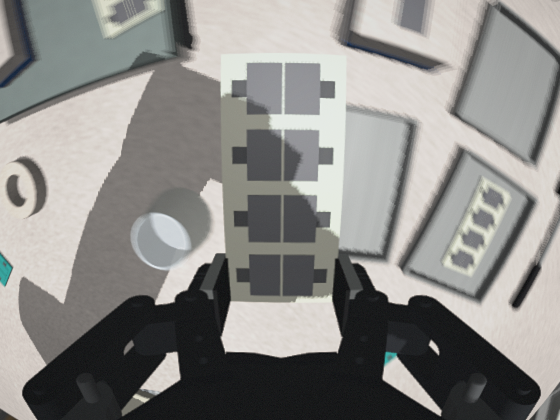

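The card is held level. I move over tray A and align the yaw.

>>> move_arm(
  series=[
    [[-0.6,-2,-1,0,0.2,-2.5,0.3],[-0.6,-2,-2,0,0.2,-2.5,0.3],[-0.3,-1,-2,0,0,-2,0.3],[0,0,-1,0,0,0,0.3],[0,0,0,0,0,0,0.3]],
  ],
)

```text
clock: 10.4
eef_pos: [0.4352, -0.133, 0.1182]
tool_rot: [0.997, 0.071, 0.003, 0.002]
ft_force: [-0.6, -0.4, -1.2]
grip_width: 0.0481
```

```bash
python3 -c "
from h import *
wrist('w12')
p,d=bot.camera('top');P=cloud('top',d);cv2.imwrite('pics/t12.png',cv2.resize(p[120:270,280:430,::-1],None,fx=4,fy=4,interpolation=cv2.INTER_CUBIC))"
```

```text
t 10.4 tcp [0.4352, -0.133, 0.1182] jawyaw -81.8 zax [0.006, -0.003, -1.0] F [-0.6, -0.4, -1.2] w 0.0481 j6 2.7
```

View pics/w12.png

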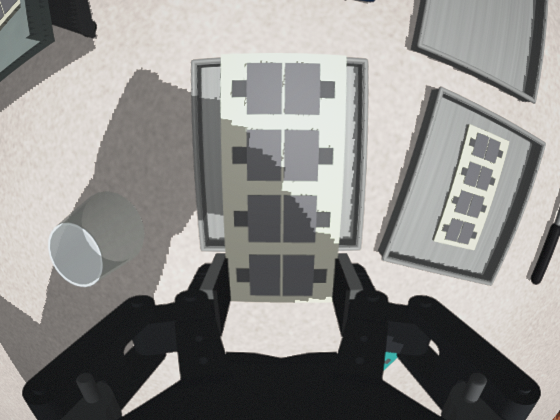

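View pics/t12.png

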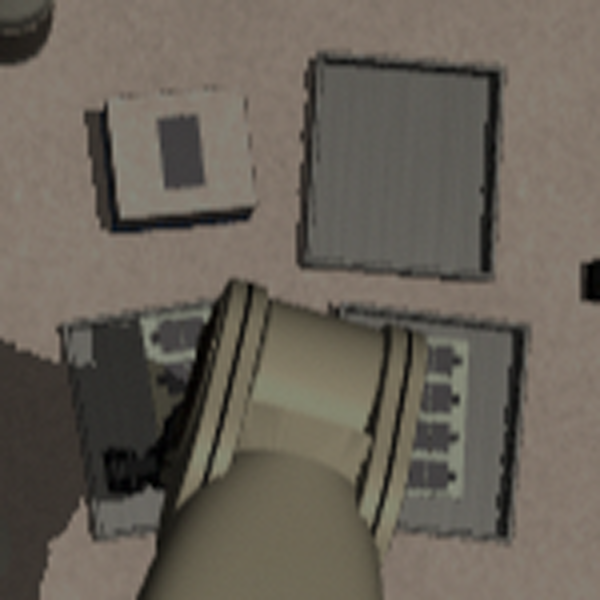

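```bash
python3 - <<'E'
from h import *
o,Rm=st()
quad(wray(o,Rm,[(192,60),(368,60),(361,249),(200,249)],.018))
quad(wray(o,Rm,[(222,53),(347,53),(334,302),(226,302)],.129))
E
```

```text
t 10.5 tcp [0.4363, -0.1329, 0.1194] jawyaw -81.8 zax [0.009, -0.004, -1.0] F [-0.2, -0.3, 0.4] w 0.0474 j6 2.7
c [ 0.4771 -0.1273] len [0.1517 0.152 ] wid [0.133  0.1342] yaw 8.2 8.6 inriser [[-0.2245 -0.2482]]
c [ 0.4774 -0.1277] len [0.113  0.1134] wid [0.051  0.0524] yaw 7.0 7.6 inriser [[-0.2244 -0.2487]]
```

Card and tray centres agree to within 1 mm. I lower it.

>>> move_arm(
  series=[
    [[0,0,-2.5,0,0.4,0,0.3],[0,0,-3,0,0,0,0.3],[0,0,-2.5,0,0,0,0.3],[0,0,-1,0,0,0,0.3],[0,0,0,0,0,0,0.3]],
  ],
)

```text
clock: 11.0
eef_pos: [0.4439, -0.1311, 0.0334]
tool_rot: [0.997, 0.076, 0.008, 0.004]
ft_force: [0.3, 0.2, 0.3]
grip_width: 0.048
```

```bash
python3 -c "
from h import *
st()"
```

```text
t 11.0 tcp [0.4439, -0.1311, 0.0334] jawyaw -81.3 zax [0.016, -0.007, -1.0] F [0.3, 0.2, 0.3] w 0.048 j6 2.7
```

>>> move_arm(
  series=[
    [[-0.4,-0.1,-1,0.2,0.5,0,0.3],[-0.4,-0.1,-0.8,0.2,0.4,0,0.3],[-0.1,0,-0.5,0,0.2,0,0.3],[0,0,-0.3,0,0,0,0.3],[0,0,0,0,0,0,0.3]],
  ],
)

```text
clock: 11.5
eef_pos: [0.4376, -0.1338, 0.0091]
tool_rot: [0.997, 0.077, 0.001, 0.001]
ft_force: [-0.6, 0.1, -0.7]
grip_width: 0.0477
```

```bash
python3 -c "
from h import *
wrist('w13')"
```

```text
t 11.5 tcp [0.4376, -0.1338, 0.0091] jawyaw -81.2 zax [0.002, -0.001, -1.0] F [-0.6, 0.1, -0.7] w 0.0477 j6 2.69
```

View pics/w13.png

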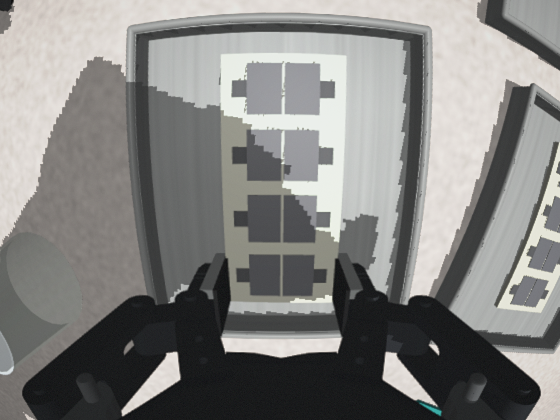

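The card is well inside tray A. I lower slowly to floor contact.

>>> move_arm(
  series=[
    [[-0.1,0,-0.3,0,0,0,0.3],[0,0,-0.3,0,0,0,0.3],[0,0,-0.2,0,0,0,0.3],[0,0,-0.1,0,0,0,0.3],[0,0,0,0,0,0,0.3]],
  ],
)

```text
clock: 12.05
eef_pos: [0.4375, -0.1341, 0.0006]
tool_rot: [0.997, 0.077, 0.002, 0.001]
ft_force: [-0.1, 0.0, 2.7]
grip_width: 0.0475
```

The tips touch the floor (2.7 N). I open and rise.

>>> move_arm(
  series=[
    [[0,0,0,0,0,0,0.7],[0,0,0,0,0,0,0.76],[0,0,0,0,0,0,0.76],[0,0,0.5,0,0,0,0.76],[0,0,1.5,0,0,0,0.76]],
  ],
)

```text
clock: 12.55
eef_pos: [0.436, -0.1336, 0.0197]
tool_rot: [0.997, 0.077, 0.0, 0.0]
ft_force: [0.4, -0.0, 0.5]
grip_width: 0.0647
```

>>> move_arm(
  series=[
    [[0,0,4,0,0,0,0.76],[0,0,5,0,0,0,0.76],[0,0,5,0,0,0,0.4],[0,0,1,0,0,0,0],[0,0,0,0,0,0,0]],
  ],
)

```text
clock: 13.05
eef_pos: [0.4348, -0.1332, 0.178]
tool_rot: [0.997, 0.077, 0.001, 0.001]
ft_force: [-0.3, -0.8, -1.0]
grip_width: 0.0215
```

```bash
python3 -c "
from h import *
wrist('w14')"
```

```text
t 13.05 tcp [0.4348, -0.1332, 0.178] jawyaw -81.2 zax [0.002, -0.001, -1.0] F [-0.3, -0.8, -1.0] w 0.0215 j6 2.69
```

View pics/w14.png

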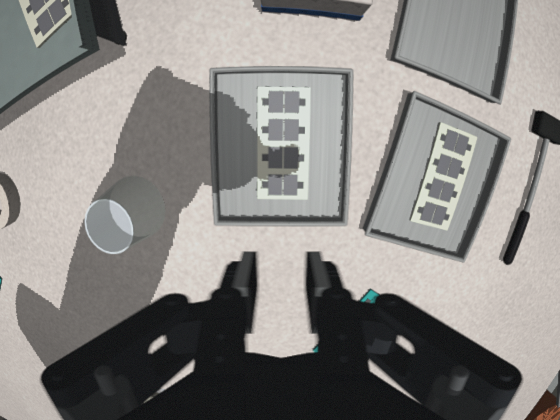

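The card lies flat and centred in tray A. Now the other card, A at (0.607, 0.107), yaw 38°.

>>> move_arm(
  series=[
    [[1.8,3,1,0,0,3.6,0],[1.8,3,0,0,0,3.6,0],[1.8,3,0,0,0,3.6,0],[1.8,3,0,0,0,3.6,0],[1.8,3,0,0,0,3.6,0]],
  ],
)

```text
clock: 13.6
eef_pos: [0.5213, 0.0182, 0.1808]
tool_rot: [0.973, 0.232, -0.005, 0.0]
ft_force: [0.7, -0.5, 0.2]
grip_width: -0.0001
```

>>> move_arm(
  series=[
    [[1.8,3,0,0,0,3.6,0],[1.8,2.5,0,0,0,3.6,0],[1.8,2,0,0,0,3,0],[0.8,0.5,-1,0,0,0,0],[0,0,0,0,0,0,0]],
  ],
)

```text
clock: 14.1
eef_pos: [0.5814, 0.1053, 0.1587]
tool_rot: [0.946, 0.325, -0.014, -0.001]
ft_force: [-1.3, -0.1, -0.3]
grip_width: -0.0002
```

```bash
python3 -c "
from h import *
wrist('w15')"
```

```text
t 14.1 tcp [0.5814, 0.1053, 0.1587] jawyaw -52.1 zax [-0.026, -0.008, -1.0] F [-1.3, -0.1, -0.3] w -0.0002 j6 2.66
```

View pics/w15.png

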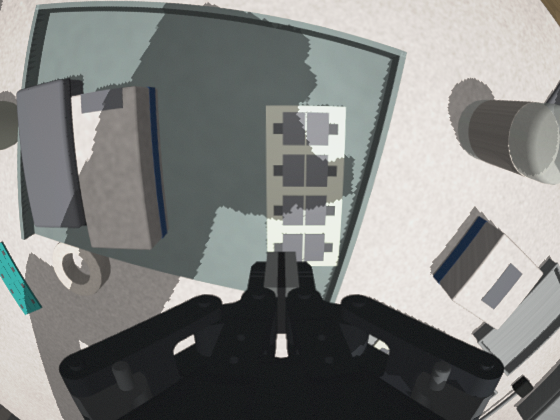

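```bash
python3 - <<'E'
from h import *
o,Rm=st()
quad(wray(o,Rm,[(266,107),(346,107),(337,266),(268,262)],.094))
E
```

```text
t 14.15 tcp [0.5812, 0.1049, 0.1594] jawyaw -52.2 zax [-0.026, -0.007, -1.0] F [0.1, -0.4, -0.4] w 0.0 j6 2.66
c [0.607  0.1062] len [0.1065 0.1107] wid [0.0503 0.0497] yaw 38.0 37.6 inriser [[-0.0073 -0.0926]]
```

>>> move_arm(
  series=[
    [[1.4,0.2,-1,0.2,-0.7,0,0],[1.2,0.2,-1.5,0.2,-0.5,0,0],[0.3,0.1,-1.5,0,-0.2,0,0],[0,0,-1,0,0,0,0],[0,0,0,0,0,0,0]],
  ],
)

```text
clock: 14.65
eef_pos: [0.6103, 0.1043, 0.1053]
tool_rot: [0.947, 0.32, -0.001, 0.0]
ft_force: [-0.4, 0.1, 0.2]
grip_width: -0.0002
```

```bash
python3 -c "
from h import *
wrist('w16')"
```

```text
t 14.65 tcp [0.6103, 0.1043, 0.1053] jawyaw -52.7 zax [-0.002, -0.001, -1.0] F [-0.4, 0.1, 0.2] w -0.0002 j6 2.66
```

View pics/w16.png

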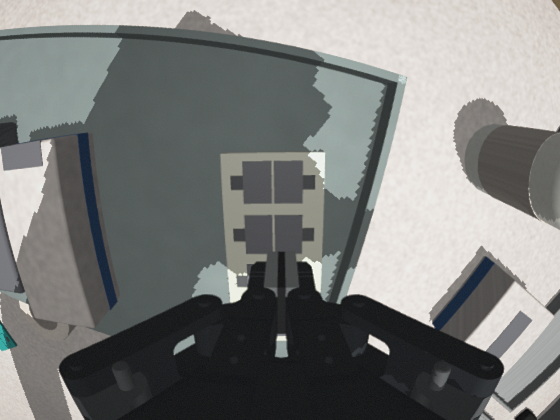

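The fingers sit about 5 mm right of the card's midline. I correct that and come down to touch.

>>> move_arm(
  series=[
    [[0.1,0.4,-0.4,0,0,0,0],[0,0.2,-0.3,0,0,0,0],[0,0,-0.3,0,0,0,0],[0,0,-0.25,0,0,0,0],[0,0,-0.15,0,0,0,0]],
  ],
)

```text
clock: 15.2
eef_pos: [0.6132, 0.1106, 0.0941]
tool_rot: [0.947, 0.32, 0.002, 0.001]
ft_force: [-0.6, -0.7, 3.4]
grip_width: 0.0001
```

```bash
python3 -c "
from h import *
st()"
```

```text
t 15.2 tcp [0.6132, 0.1106, 0.0941] jawyaw -52.7 zax [0.004, -0.0, -1.0] F [-0.6, -0.7, 3.4] w 0.0001 j6 2.67
```

Contact (3.4 N). I drag straight along the riser's depth with a small turn clockwise.

>>> move_arm(
  series=[
    [[-0.3,-0.13,-0.1,0,0,0,0],[-0.5,-0.21,-0.1,0,0.2,-0.5,0],[-0.6,-0.25,-0.1,0,0.2,-0.7,0],[-0.6,-0.25,-0.1,0,0.2,-0.7,0],[-0.6,-0.25,-0.1,0,0.2,-0.7,0]],
  ],
)

```text
clock: 15.7
eef_pos: [0.5925, 0.1013, 0.0941]
tool_rot: [0.955, 0.297, 0.004, -0.001]
ft_force: [3.8, 1.0, 5.2]
grip_width: 0.0
```

```bash
python3 -c "
from h import *
wrist('w17')"
```

```text
t 15.7 tcp [0.5925, 0.1013, 0.0941] jawyaw -55.5 zax [0.007, 0.004, -1.0] F [3.8, 1.0, 5.2] w 0.0 j6 2.71
```

View pics/w17.png

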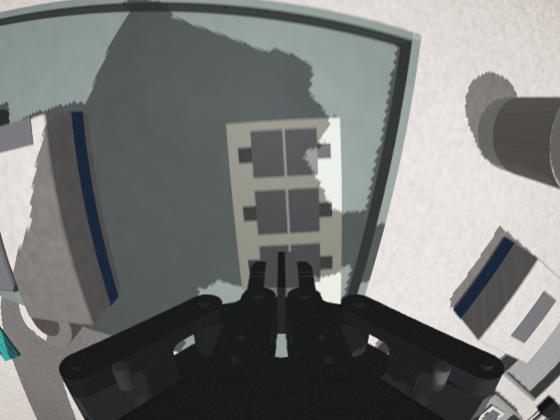

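The card slipped under the fingers (rear edge now at row ~120). I measure it.

```bash
python3 - <<'E'
from h import *
o,Rm=st()
Q=wray(o,Rm,[(227,124),(339,118),(342,290),(243,290)],.094);print(np.round(Q,4).tolist(),inr(Q))
a=Q[0]-Q[1];print(np.degrees(np.arctan2(a[1],a[0]))-90)
b=Q[1]-Q[2];print(np.degrees(np.arctan2(b[1],b[0])))
l=wray(o,Rm,[(402,62),(372,215),(360,290)],.09);print(inr(l))
E
```

```text
t 15.75 tcp [0.5916, 0.1008, 0.0941] jawyaw -55.5 zax [0.006, 0.004, -1.0] F [1.9, 0.4, 4.5] w 0.0002 j6 2.71
[[0.6339, 0.159, 0.094], [0.6641, 0.1201, 0.094], [0.5976, 0.0672, 0.094], [0.5692, 0.109, 0.094]] [[ 0.03966112 -0.05631426]
 [ 0.05027839 -0.10442441]
 [-0.03245646 -0.12377684]
 [-0.04022819 -0.07384734]]
37.74494287057384
38.46530020846817
[[ 0.08326649 -0.13024218]
 [ 0.00811104 -0.13038818]
 [-0.03345976 -0.1348148 ]]
```

The fingers slid over the card, which is still at (0.606, 0.106). Its front right corner nearly touches the side lip and the friction margin looks thin. I go back, press firmly first, and drag without turning, slightly away from the lip.

>>> move_arm(
  series=[
    [[0,0,0.6,0,0,0,0],[1,0.4,0.5,0,0,1,0],[1.2,0.6,0,0,0,2,0],[0.4,0.2,-0.4,0,0,0,0],[0,0,-0.4,0,0,0,0]],
  ],
)

```text
clock: 16.25
eef_pos: [0.6091, 0.1098, 0.0939]
tool_rot: [0.947, 0.321, -0.006, -0.001]
ft_force: [-6.4, -1.5, 35.1]
grip_width: -0.0001
```

```bash
python3 -c "
from h import *
st()"
```

```text
t 16.25 tcp [0.6091, 0.1098, 0.0939] jawyaw -52.6 zax [-0.013, -0.002, -1.0] F [-6.4, -1.5, 35.1] w -0.0001 j6 2.67
```

>>> move_arm(
  series=[
    [[0,0,-0.15,0,-0.3,0,0],[-0.2,-0.08,-0.15,0,-0.3,0,0],[-0.3,-0.12,-0.15,0,0,0,0],[-0.4,-0.16,-0.15,0,0,0,0],[-0.4,-0.16,-0.15,0,0,0,0]],
  ],
)

```text
clock: 16.75
eef_pos: [0.6026, 0.1068, 0.0942]
tool_rot: [0.948, 0.319, 0.009, 0.001]
ft_force: [3.4, 2.2, 4.6]
grip_width: -0.0
```

```bash
python3 -c "
from h import *
wrist('w18')"
```

```text
t 16.75 tcp [0.6026, 0.1068, 0.0942] jawyaw -52.8 zax [0.018, 0.005, -1.0] F [3.4, 2.2, 4.6] w -0.0 j6 2.67
```

View pics/w18.png

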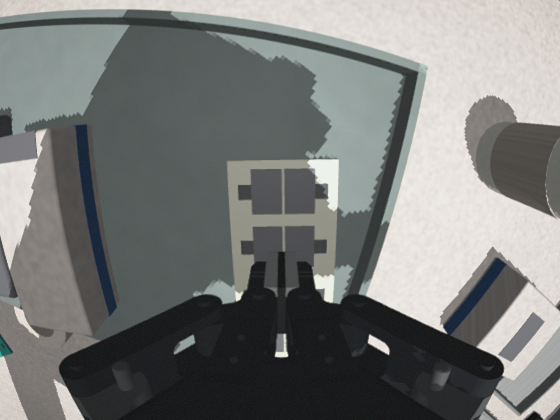

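```bash
cat >> h.py <<'E'
def rear(a,b,z=.094):
    o,Rm=st();Q=wray(o,Rm,[a,b],z)[:,:2];d=Q[0]-Q[1];y=np.arctan2(d[1],d[0])-np.pi/2;c=Q.mean(0)-.055*np.array([np.cos(y),np.sin(y)])
    print("rear card c",np.round(c,4),"yaw",round(np.degrees(y),1),"w",round(np.linalg.norm(d),4),"inr",np.round(inr(c),4),"tcp-c",np.round(o["eef_pos"][:2]-c,4))
E
python3 -c "
from h import *
rear((228,161),(339,159))"
```

```text
t 16.8 tcp [0.602, 0.1065, 0.0942] jawyaw -52.8 zax [0.018, 0.005, -1.0] F [4.0, 1.8, 5.3] w 0.0 j6 2.67
rear card c [0.6006 0.103 ] yaw 38.3 w 0.0498 inr [[-0.0144 -0.0927]] tcp-c [0.0014 0.0035]
```

It moves now (6 mm). I continue without turning.

>>> move_arm(
  series=[
    [[-0.5,-0.2,-0.12,0,0.3,0,0],[-0.5,-0.2,-0.12,0,0.3,0,0],[-0.5,-0.2,-0.12,0,0.3,0,0],[-0.5,-0.2,-0.12,0,0.3,0,0],[-0.5,-0.2,-0.12,0,0.3,0,0]],
  ],
)

```text
clock: 17.3
eef_pos: [0.5832, 0.098, 0.0941]
tool_rot: [0.948, 0.318, 0.007, -0.003]
ft_force: [3.4, 1.8, 6.0]
grip_width: 0.0002
```

```bash
python3 -c "
from h import *
wrist('w19')"
```

```text
t 17.3 tcp [0.5832, 0.098, 0.0941] jawyaw -52.9 zax [0.011, 0.011, -1.0] F [3.4, 1.8, 6.0] w 0.0002 j6 2.66
```

View pics/w19.png

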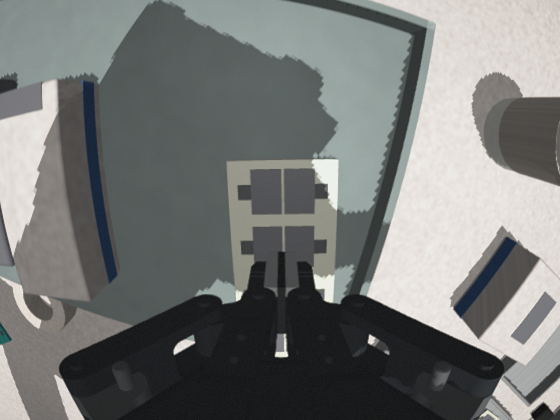

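It holds. About 45 mm remain.

>>> move_arm(
  series=[
    [[-0.5,-0.22,-0.12,-0.2,0.2,0,0],[-0.5,-0.22,-0.12,-0.2,0.2,0,0],[-0.5,-0.22,-0.12,-0.1,0.3,0,0],[-0.5,-0.22,-0.12,-0.1,0.3,0,0],[-0.5,-0.22,-0.12,0,0.3,0,0]],
  ],
)

```text
clock: 17.85
eef_pos: [0.5642, 0.0885, 0.0941]
tool_rot: [0.948, 0.317, 0.005, -0.002]
ft_force: [3.2, 1.1, 6.2]
grip_width: -0.0003
```

>>> move_arm(
  series=[
    [[-0.5,-0.22,-0.12,-0.1,0.2,0,0],[-0.5,-0.22,-0.12,-0.1,0.2,0,0],[-0.5,-0.22,-0.12,0,0.3,0,0],[-0.4,-0.15,-0.12,0,0.2,0,0],[-0.1,0,-0.05,0,0,0,0]],
  ],
)

```text
clock: 18.35
eef_pos: [0.5497, 0.0814, 0.0942]
tool_rot: [0.949, 0.316, 0.006, -0.002]
ft_force: [2.7, 0.0, 3.1]
grip_width: 0.0001
```

```bash
python3 -c "
from h import *
wrist('w20')"
```

```text
t 18.35 tcp [0.5497, 0.0814, 0.0942] jawyaw -53.2 zax [0.01, 0.008, -1.0] F [2.7, 0.0, 3.1] w 0.0001 j6 2.64
```

View pics/w20.png

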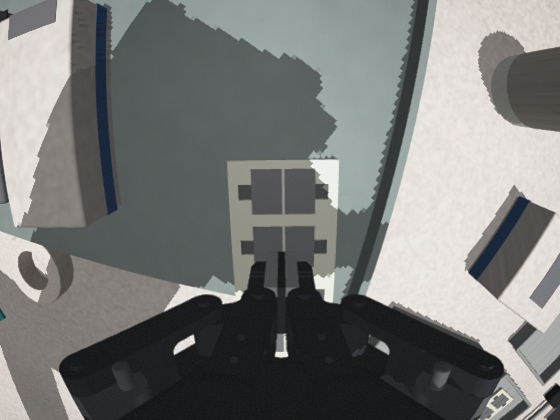

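>>> move_arm(
  series=[
    [[0,0,-0.12,-0.2,0.2,0,0],[-0.4,-0.18,-0.12,0,0.2,0,0],[-0.5,-0.22,-0.12,0,0.2,0,0],[-0.4,-0.18,-0.12,0,0,0,0],[-0.1,0,-0.05,0,0,0,0]],
  ],
)

```text
clock: 18.9
eef_pos: [0.5412, 0.0773, 0.0942]
tool_rot: [0.949, 0.316, 0.008, -0.002]
ft_force: [1.8, -0.7, 3.5]
grip_width: -0.0004
```

```bash
python3 -c "
from h import *
wrist('w21');rear((228,161),(339,159))"
```

```text
t 18.9 tcp [0.5412, 0.0773, 0.0942] jawyaw -53.2 zax [0.014, 0.009, -1.0] F [1.8, -0.7, 3.5] w -0.0004 j6 2.64
t 18.95 tcp [0.5412, 0.0773, 0.0941] jawyaw -53.2 zax [0.014, 0.009, -1.0] F [3.0, 1.0, 6.1] w 0.0002 j6 2.64
rear card c [0.5397 0.0738] yaw 37.9 w 0.0498 inr [[-0.0819 -0.0931]] tcp-c [0.0014 0.0035]
```

View pics/w21.png

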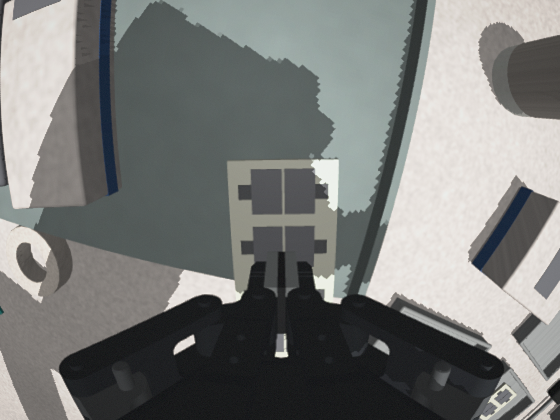

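A's middle is at riser x' = -0.082. I lift off and move ahead of the edge.

>>> move_arm(
  series=[
    [[0,0,2,0,0,0,0],[0,0,4,0,0,0,0.2],[-0.8,-0.7,4,0,0.3,0,0.78],[-1.2,-1,1,0,0,0,0.78],[-0.6,-0.6,0,0,0,0,0.78]],
  ],
)

```text
clock: 19.45
eef_pos: [0.5022, 0.0517, 0.1978]
tool_rot: [0.949, 0.316, -0.01, -0.005]
ft_force: [-0.0, 0.2, -0.5]
grip_width: 0.0583
```

>>> move_arm(
  series=[
    [[0,0,0,0,0,0,0.78],[0,0,-1,0,0,0,0.78],[0,0,-1,0,0,0,0.78],[0,0,0,0,0,0,0.78],[0,0,0,0,0,0,0.78]],
  ],
)

```text
clock: 19.95
eef_pos: [0.4963, 0.0506, 0.1684]
tool_rot: [0.949, 0.315, -0.017, -0.007]
ft_force: [-0.0, -0.2, 0.0]
grip_width: 0.0663
```

```bash
python3 -c "
from h import *
wrist('w22')"
```

```text
t 19.95 tcp [0.4963, 0.0506, 0.1684] jawyaw -53.3 zax [-0.037, 0.002, -0.999] F [-0.0, -0.2, 0.0] w 0.0663 j6 2.6
```

View pics/w22.png

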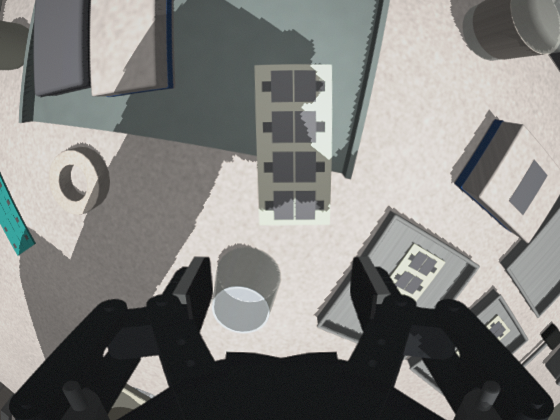

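```bash
python3 - <<'E'
from h import *
o,Rm=st()
quad(wray(o,Rm,[(255,65),(331,65),(329,224),(259,223)],.094))
E
```

```text
t 20.0 tcp [0.4962, 0.0506, 0.1683] jawyaw -53.3 zax [-0.037, 0.002, -0.999] F [-0.2, -0.3, 0.1] w 0.0665 j6 2.6
c [0.5391 0.0745] len [0.1084 0.1092] wid [0.0492 0.0496] yaw 37.4 37.6 inriser [[-0.0822 -0.0922]]
```

A is confirmed at (0.539, 0.0745), yaw 37.5°. The grasp point is (0.509, 0.051).

>>> move_arm(
  series=[
    [[0.5,0,-1,0,-1,0.8,0.78],[0.4,0,-2,0,-0.7,0,0.78],[0.1,0,-2,0,-0.4,0,0.78],[0,0,-1,0,0,0,0.78],[0,0,0,0,0,0,0.78]],
  ],
)

```text
clock: 20.5
eef_pos: [0.5082, 0.0515, 0.1069]
tool_rot: [0.947, 0.322, 0.002, -0.001]
ft_force: [-0.9, -0.3, -0.5]
grip_width: 0.0667
```

```bash
python3 -c "
from h import *
st()"
```

```text
t 20.5 tcp [0.5082, 0.0515, 0.1069] jawyaw -52.4 zax [0.003, 0.002, -1.0] F [-0.9, -0.3, -0.5] w 0.0667 j6 2.58
```

>>> move_arm(
  series=[
    [[-0.1,0,-0.8,0,0.2,0,0.78],[-0.1,0,-0.8,0,0.2,0,0.78],[0,0,-0.4,0,0,0,0.78],[0,0,-0.2,0,0,0,0.78],[0,0,0,0,0,0,0.78]],
  ],
)

```text
clock: 21.0
eef_pos: [0.5078, 0.0518, 0.0852]
tool_rot: [0.947, 0.322, -0.0, -0.001]
ft_force: [-0.6, 0.4, 0.1]
grip_width: 0.0669
```

```bash
python3 -c "
from h import *
wrist('w23')"
```

```text
t 21.0 tcp [0.5078, 0.0518, 0.0852] jawyaw -52.4 zax [-0.002, 0.003, -1.0] F [-0.6, 0.4, 0.1] w 0.0669 j6 2.58
```

View pics/w23.png

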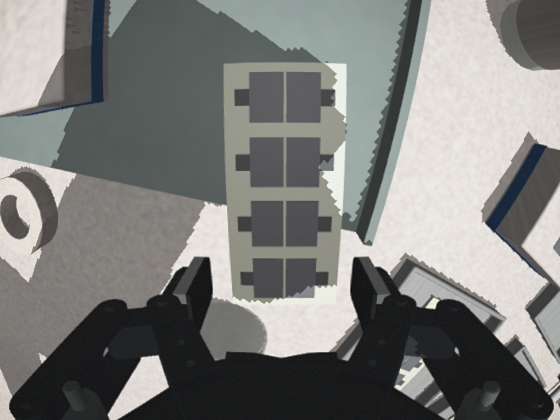

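The card is centred between the pads, and the right finger is just clear of the lip's end at (366,243). I lower a little and close.

>>> move_arm(
  series=[
    [[-0.05,0,-0.2,0,0,0,0.78],[0,0,-0.15,0,0,0,0.78],[0,0,0,0,0,0,0.65],[0,0,0,0,0,0,0.3],[0,0,0,0,0,0,0.3]],
  ],
)

```text
clock: 21.55
eef_pos: [0.5081, 0.0518, 0.083]
tool_rot: [0.947, 0.322, 0.001, -0.001]
ft_force: [-1.4, -0.6, 1.2]
grip_width: 0.0476
```

>>> move_arm(
  series=[
    [[0,0,0,0,0,0,0.3],[0,0,0,0,0,0,0.3],[0,0,0.3,0,0,0,0.3],[0,0,0.7,0,0,0,0.3],[0,0,1.5,0,0,0,0.3]],
  ],
)

```text
clock: 22.05
eef_pos: [0.5062, 0.0517, 0.107]
tool_rot: [0.947, 0.322, -0.002, -0.002]
ft_force: [0.1, 0.5, 0.7]
grip_width: 0.0475
```

```bash
python3 -c "
from h import *
wrist('w24')"
```

```text
t 22.05 tcp [0.5062, 0.0517, 0.107] jawyaw -52.4 zax [-0.004, 0.002, -1.0] F [0.1, 0.5, 0.7] w 0.0475 j6 2.58
```

View pics/w24.png

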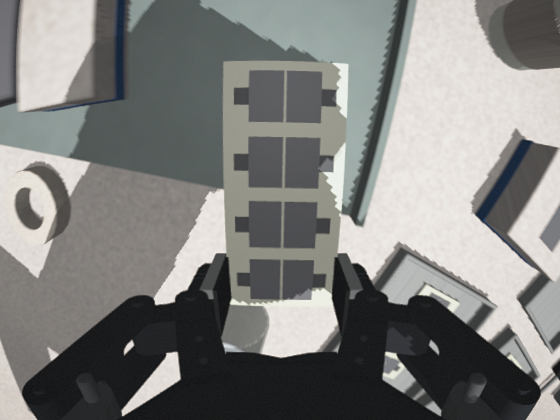

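The card is held and lifted (47.5 mm). I carry it to the far empty tray, tray B at (0.650, -0.2925), yaw -5°.

>>> move_arm(
  series=[
    [[0,-0.5,2,0,0,0,0.3],[0,-1,2.5,0,0,0,0.3],[0,-2,2,0,0,-2,0.3],[0.5,-2.5,0.5,0,0,-4,0.3],[0.8,-2.5,0,0,0,-4,0.3]],
  ],
)

```text
clock: 22.6
eef_pos: [0.522, -0.0326, 0.1851]
tool_rot: [0.971, 0.239, 0.003, -0.001]
ft_force: [0.5, 0.3, -1.1]
grip_width: 0.0476
```

>>> move_arm(
  series=[
    [[1,-2.8,0,0,0,-4,0.3],[1,-2.8,0,0,0,-4,0.3],[1,-2.8,0,0,0,-4,0.3],[1,-2.8,0,0,0,-4,0.3],[1,-2.8,0,0,0,-4,0.3]],
  ],
)

```text
clock: 23.1
eef_pos: [0.5746, -0.1779, 0.1879]
tool_rot: [0.998, 0.06, 0.006, 0.001]
ft_force: [-0.4, 0.1, 0.3]
grip_width: 0.0479
```

```bash
python3 -c "
from h import *
st()"
```

```text
t 23.1 tcp [0.5746, -0.1779, 0.1879] jawyaw -83.1 zax [0.013, -0.001, -1.0] F [-0.4, 0.1, 0.3] w 0.0479 j6 2.72
```

>>> move_arm(
  series=[
    [[1,-3,0,0,0.2,-3,0.3],[1,-3,-0.5,0,0.2,-3,0.3],[0.9,-2.8,-1,0,0.2,-3,0.3],[0.4,-1.2,-2,0,0,-2,0.3],[0,0,-1,0,0,0,0.3]],
  ],
)

```text
clock: 23.6
eef_pos: [0.6111, -0.2874, 0.1436]
tool_rot: [0.999, -0.043, 0.004, 0.003]
ft_force: [-0.2, 0.1, -0.8]
grip_width: 0.0476
```

>>> move_arm(
  series=[
    [[0,0,0,0,0,0,0.3],[0,0,0,0,0,0,0.3],[0,0,0,0,0,0,0.3],[0,0,0,0,0,0,0.3],[0,0,0,0,0,0,0.3]],
  ],
)

```text
clock: 24.1
eef_pos: [0.6106, -0.2839, 0.1447]
tool_rot: [0.999, -0.04, 0.004, 0.002]
ft_force: [0.1, -0.2, -0.9]
grip_width: 0.048
```

```bash
python3 -c "
from h import *
wrist('w25')"
```

```text
t 24.1 tcp [0.6106, -0.2839, 0.1447] jawyaw -94.6 zax [0.008, -0.005, -1.0] F [0.1, -0.2, -0.9] w 0.048 j6 2.79
```

View pics/w25.png

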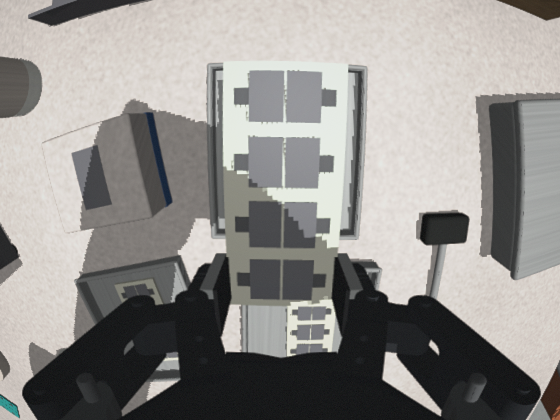

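```bash
python3 - <<'E'
from h import *
o,Rm=st()
quad(wray(o,Rm,[(208,64),(367,67),(358,238),(212,238)],.018))
quad(wray(o,Rm,[(222,61),(348,64),(334,305),(226,305)],.155))
E
```

```text
t 24.15 tcp [0.6107, -0.2839, 0.1449] jawyaw -94.6 zax [0.008, -0.005, -1.0] F [-0.4, -0.3, -0.4] w 0.0477 j6 2.79
c [ 0.6513 -0.293 ] len [0.152  0.1506] wid [0.1322 0.1321] yaw -5.2 -5.2 inriser [[-0.1378 -0.4724]]
c [ 0.6493 -0.2881] len [0.1109 0.11  ] wid [0.0512 0.0524] yaw -6.0 -5.3 inriser [[-0.1376 -0.4671]]
```

The card is within 5 mm of the tray's middle. I correct -5 mm in y and descend.

>>> move_arm(
  series=[
    [[0,-0.3,-2.5,0,0.3,0,0.3],[0,-0.2,-3,0,0.1,0,0.3],[-0.1,0,-3,0,0.1,0,0.3],[0,0,-1.5,0,0,0,0.3],[0,0,0,0,0,0,0.3]],
  ],
)

```text
clock: 24.65
eef_pos: [0.6125, -0.2885, 0.0475]
tool_rot: [0.999, -0.039, 0.005, 0.004]
ft_force: [-0.8, 0.3, 0.7]
grip_width: 0.0474
```

```bash
python3 -c "
from h import *
wrist('w26')"
```

```text
t 24.65 tcp [0.6125, -0.2885, 0.0475] jawyaw -94.4 zax [0.009, -0.009, -1.0] F [-0.8, 0.3, 0.7] w 0.0474 j6 2.78
```

View pics/w26.png

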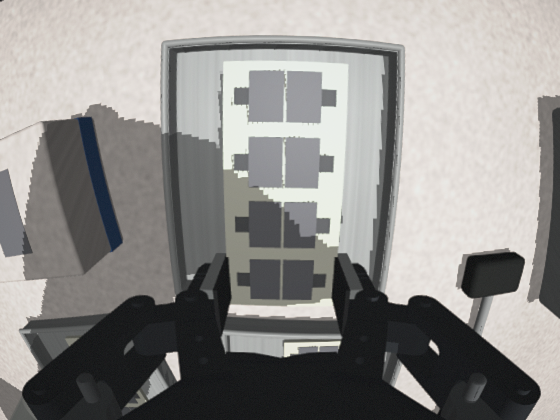

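The card is centred over tray B. I continue down.

>>> move_arm(
  series=[
    [[-0.1,0,-1.2,0.2,0.3,0,0.3],[-0.1,0,-1.2,0.2,0.2,0,0.3],[0,0,-0.9,0,0,0,0.3],[0,0,-0.5,0,0,0,0.3],[0,0,0,0,0,0,0.3]],
  ],
)

```text
clock: 25.2
eef_pos: [0.6137, -0.2898, 0.012]
tool_rot: [0.999, -0.038, 0.004, 0.002]
ft_force: [-0.6, 0.2, 0.0]
grip_width: 0.0479
```

>>> move_arm(
  series=[
    [[0,0,-0.2,0,0.2,0,0.3],[0,0,-0.2,0,0,0,0.3],[0,0,-0.1,0,0,0,0.3],[0,0,-0.1,0,0,0,0.3],[0,0,0,0,0,0,0.3]],
  ],
)

```text
clock: 25.7
eef_pos: [0.6145, -0.2902, 0.0066]
tool_rot: [0.999, -0.038, 0.003, 0.003]
ft_force: [-0.3, -0.6, -0.9]
grip_width: 0.0476
```

>>> move_arm(
  series=[
    [[0,0,-0.2,0,0.2,0,0.3],[0,0,-0.2,0,0.2,0,0.3],[0,0,-0.1,0,0,0,0.3],[0,0,-0.1,0,0,0,0.3],[0,0,0,0,0,0,0.3]],
  ],
)

```text
clock: 26.2
eef_pos: [0.615, -0.2904, 0.0009]
tool_rot: [0.999, -0.038, -0.0, 0.003]
ft_force: [-1.0, 1.0, 0.6]
grip_width: 0.0476
```

```bash
python3 -c "
from h import *
wrist('w27')"
```

```text
t 26.2 tcp [0.615, -0.2904, 0.0009] jawyaw -94.4 zax [-0.001, -0.007, -1.0] F [-1.0, 1.0, 0.6] w 0.0476 j6 2.78
```

View pics/w27.png

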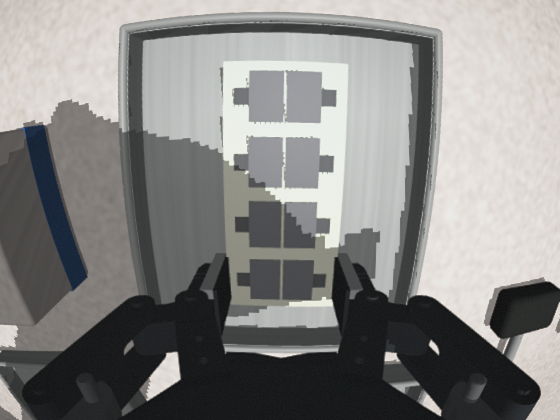

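The fingertips are at the floor with the card inside the tray. I release and rise.

>>> move_arm(
  series=[
    [[0,0,0,0,0,0,0.7],[0,0,0,0,0,0,0.76],[0,0,0,0,0,0,0.76],[0,0,0.5,0,0,0,0.76],[0,0,1.5,0,0,0,0.76]],
  ],
)

```text
clock: 26.75
eef_pos: [0.6132, -0.2895, 0.0192]
tool_rot: [0.999, -0.038, -0.003, 0.002]
ft_force: [-0.7, 0.9, -0.2]
grip_width: 0.0649
```

>>> move_arm(
  series=[
    [[0,0,3,0,0,0,0.76],[-1,0,5,0,0,0,0.76],[-4,0,5,0,0,0,0.76],[-4,0,5,0,0,0,0.76],[-4,0,2,0,0,0,0.76]],
  ],
)

```text
clock: 27.25
eef_pos: [0.501, -0.2886, 0.2046]
tool_rot: [0.999, -0.036, -0.001, 0.003]
ft_force: [0.1, -0.9, 0.4]
grip_width: 0.0649
```

>>> move_arm(
  series=[
    [[-4,2,0,0,0,0,0.76],[-4,3,0,0,0,0,0.76],[-3,4,0,0,0,0,0.76],[0,2,0,0,0,0,0.76],[0,0,0,0,0,0,0.76]],
  ],
)

```text
clock: 27.75
eef_pos: [0.3842, -0.178, 0.2175]
tool_rot: [0.999, -0.04, 0.008, 0.008]
ft_force: [1.2, -0.2, -0.4]
grip_width: 0.0653
```

```bash
python3 - <<'E'
from h import *
wrist('w28')
p,d=bot.camera('top');cv2.imwrite('pics/t28.png',p[:,:,::-1])
for n in ["card1_mid","tray1","clip_case","gel_carton","carton","saline","cup","tape_roll","reflex_hammer","prep_bottle"]:
    print(n,[(np.round(r["at"],3).tolist(),round(r["confidence"],2)) for r in bot.find_in("top",n)])
p,d=bot.camera('scene');cv2.imwrite('pics/s28.png',cv2.resize(p[190:360,150:330,::-1],None,fx=3.4,fy=3.4,interpolation=cv2.INTER_CUBIC))
E
```

```text
t 27.75 tcp [0.3842, -0.178, 0.2175] jawyaw -94.5 zax [0.015, -0.017, -1.0] F [1.2, -0.2, -0.4] w 0.0653 j6 2.79
card1_mid [([0.481, -0.133, 0.012], 0.64)]
tray1 [([0.483, -0.121, -0.001], 0.89), ([0.651, -0.296, 0.004], 0.89), ([0.518, -0.316, 0.002], 0.62)]
clip_case [([0.52, 0.265, 0.114], 0.59)]
gel_carton [([0.546, 0.209, 0.128], 0.91), ([0.52, -0.316, 0.003], 0.47)]
carton [([0.643, -0.128, 0.057], 0.75), ([0.515, -0.314, 0.004], 0.51)]
saline [([0.742, -0.017, 0.119], 0.65)]
cup [([0.383, 0.019, 0.068], 0.85), ([0.645, -0.129, 0.058], 0.7)]
tape_roll [([0.369, 0.238, 0.024], 0.76)]
reflex_hammer [([0.532, -0.436, 0.015], 0.56)]
prep_bottle [([0.438, 0.406, 0.075], 0.92)]
```

View pics/t28.png

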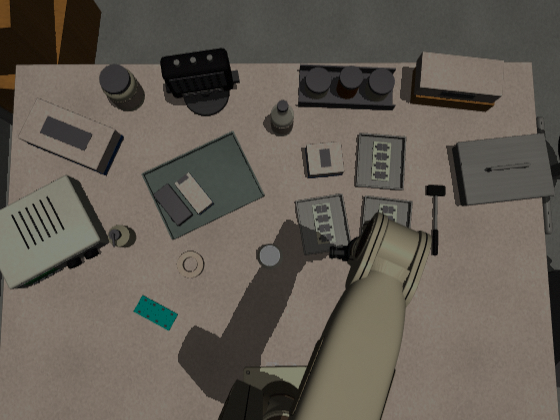

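View pics/s28.png

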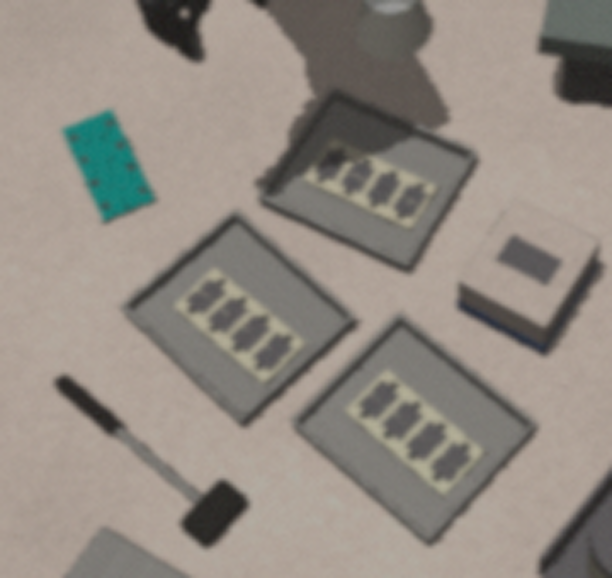

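View pics/w28.png

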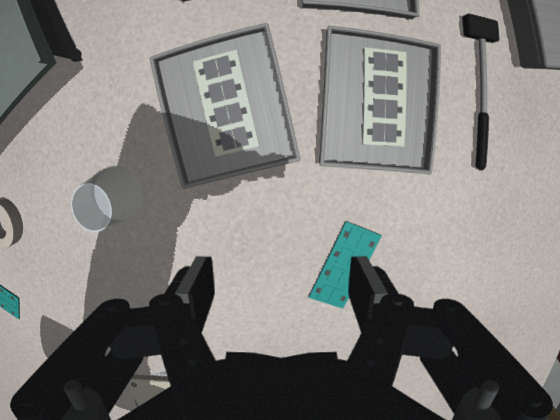

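The pictures show one card lying flat in each tray. The bystanders are where they started, to within the network's error, and the gripper hangs free at z ≈ 0.22. I hand in.

```bash
python3 -c "
from h import *
st();print(bot.job_done())"
```

```text
t 28.4 tcp [0.385, -0.1798, 0.2153] jawyaw -94.7 zax [0.012, -0.016, -1.0] F [-0.4, 0.5, 0.1] w 0.0647 j6 2.79
the job is handed in; nothing more can be done
None
```

Both riser cards are now in the two empty trays, one each. The third tray still holds its own card. I handed the job in at about 28 s of the allowed 69 s, and no verdict was reported.

I slid each card over the riser's front edge with the shut fingertips, then pinched it by its long sides and carried it across. At the trays I lowered until the fingertips were at the floor before letting go.

**Last checks:**
- The scene and wrist pictures show one card lying flat in each tray. In the top picture the arm hid part of the third tray.
- Re-measured bystander positions were all within about 6 mm of the start, which is close to the networks' error.
- The gripper ended free of everything, about 0.2 m above the table.

**What went wrong:**
- The first drag of the second card slipped over its top and hardly moved it. I pressed again without turning and that worked.
- That second press peaked at about 35 N through the fingertips for a moment.
- On release the cards settled about 5 mm onto the tray floors, because the fingertips stand below the card.

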